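# Load the panel carrier and lock it with keeper bars

### The arm

A 7-joint arm with a two-finger parallel gripper is mounted at the origin on the work surface; the furniture and walls round the work are solid. World frame = base frame: x ahead of the robot, y to its left, z up, the work surface at z = 0. Lengths are in m, angles in rad, forces in N, time in s.
With the tool pointing down it reaches from about 0.425 to 0.875 m from the base axis. Payload 8.4 kg.
Tool frame: the origin (TCP) lies at the very end of the fingers, on their centre line; the grasp point (between the pads) lies 19 mm behind it; z points along the fingers, x is the direction in which the jaws open and shut, and the axes are right-handed (so a half turn about z gives the same grasp; the last joint's range is limited). The gripper opens to 85 mm and grips with 20 to 120 N. Pads are 22 mm wide; open, the fingers measure 114 mm over their backs; the gripper's body (76 mm by 85 mm) begins 54 mm behind the grasp point. The pads swing forward as they close: fully open they stand 13 mm farther back than shut.
Start: joints at [-1.382, 0.333, 0.04, 1.465, -0.013, 1.343, -0.059], TCP at [0.184, 0.623, 0.196] pointing down, gripper open.
Joint ranges: [-2.58, 2.58], [-0.38, 2.09], [-1.3, 1.39], [0.25, 2.4], [-1.5, 4.64], [0.08, 2.09], [-2.65, 2.65]. Speed limits (rad/s): [2.22, 2.22, 2.79, 2.79, 3.14, 3.14, 3.14].

### API

Orientations are given as a unit quaternion [w, x, y, z].
In Python, from workcell import ctrl, eyes, finish_job, nets gives the robot as it stands. The module is installed in compiled form; this text tells all that it offers.
- The arm moves only by the tool apply_moves, never from a script. Its arguments are lists of equal length, an entry for each row: "linear": the shift along the tool's x, y, z in mm, a list of three; "rotation": the turn, a rotation vector about the tool's x, y, z in rad, a list of three; "hand": the gripper command: -1 is fully open, 1 is shut, values between are in proportion. In form: {"linear": [[tx, ty, tz], ...], "rotation": [[rx, ry, rz], ...], "hand": [hand, ...]}. A call has 1 to 20 rows; each row shifts and turns the pose as measured when the row begins, along the tool's axes as they then stand; what a row does not reach is not made up. A row lasts 1/12 s, in which the tool goes at most 41.7 mm and 7.16 degrees, less where a joint would pass 70% of its speed; a pose out of reach is approached as far as the arm can. A call is refused whole if a number of a shift passes 41.7 or a number of a turn 0.125, either way. A call with a gripper value outside its range is refused whole. The fingers move at their own pace and stop on an object; the grip force is fixed at half the most. Time passes only in rows, so rows that do not move let the fingers close. It gives the time, the measured TCP pose, the force and the opening at its end, in the units of the state.
- ctrl.read_state(): the state, without advancing time (a new reading comes with each control period).
- eyes.get_image(name): name is "side" or "top" or "wrist"; returns (picture, depth): 420x560x3 uint8, red, green, blue; 420x560 float32, m along the optical axis (not along the pixel's ray), 0 where there is no reading.
- eyes.camera_info(name): a dict with "fov_y" (degrees; the focal length in pixels is half the picture's height over the tangent of half this angle, whatever the lens; pixels are square), "cx", "cy" (the principal point, pixels), "eye" and "attitude" of the camera in the world. Camera axes: x right, y down, z forward; pixel columns grow to the right and rows downward; lengths in m; the calibration is good to about 2 mm. A picture is of the moment at which its call begins: read the wrist's pose just before it. camera_info takes no time and is no camera call; for the wrist camera it gives the pose at the moment of the call.
- finish_job(): hands the job in, once; it reports no verdict.
Trained networks look in the newest picture that a camera, given by its name, has taken for a name from the list of things; names that differ only in an ending like _2 or _b are one class to them, and where a whole thing is asked for, a point or a joint stands for the part that bears it (a point fixed in the world has none). Each returns a list of dicts, best first, with "p" (0 to 1); they miss things now and then, are a little off and sometimes report something else, mostly with a low value. They report only what shows in the picture. A call takes as long as a camera call.
- nets.boxes_of(camera, query): "point" ([x, y, z] in m, in the coordinates of the camera as it stood for that picture, good to about 4 mm: the middle of the surface that is visible of it).
- nets.trace(camera, query): "pixels" (420x560 bool, what is visible of it).
- nets.tip_of(camera, query): "point" ([x, y, z] in m, in the coordinates of the camera as it stood for that picture, good to about 4 mm: a listed point, or the origin of a listed thing).
The state is a dict: "clock": time; "qpos": joint angles; "joint_vel": joint speeds; "joint_efforts": joint torques, N m; "eef_pos": TCP position; "tool_rot": TCP orientation; "ft_force": force on the tool from outside, world axes, zero at the start; "wrist_torque": the same for the moment, N m; "finger_gap": finger opening in m.
Only numpy, scipy, OpenCV 4.12 (cv2) and the standard library are available. Lean on these libraries where they do the work, as an engineer would, in place of code of your own. Each camera call takes 0.05 s, during which the arm holds its last target. There are 200 camera calls.

### The job

Move every lacquer panel from the drying rack into the carrier, one panel upright on its short edge in each wire slot. Then find the two keeper bars among the brushes in the tool crate on the low shelf and push each one through a pair of facing steel eyes, over the tops of the panels, until its grip stops against the first eye. Do not drop a panel or disturb the glue bottle.

Things in the scene. Friction and masses are not known exactly. Their poses are not given: they have to be found in the camera images.
- carrier: carrier for panels, fixed to the table: plywood base 138 x 166 mm on two wooden skids, its top 57 mm above the table, with three slots made of upright steel wires, and at each end two plywood posts that carry steel eyes. Origin: centre of its underside; its x axis runs along the slots (away from the robot at yaw 0), its y axis across the slots, from the right-hand end to the left-hand end, z up
- slot_0 (a point): middle of the right-hand slot, on the top of the carrier's base (57 mm above the table), axes as the carrier's. Slots lie 46 mm apart; each is 23 mm wide between the wires, which stand 34 mm either side of the slot's middle along it and reach 93 mm above the base, flared by 4 mm each side in the top 12 mm. A panel stands on the base between the wires; battens 10 mm high, 60 mm either side of the slot's middle, bound it lengthways
- slot_1 (a point): middle of the middle slot, on the top of the carrier's base (57 mm above the table), axes as the carrier's. Slots lie 46 mm apart; each is 23 mm wide between the wires, which stand 34 mm either side of the slot's middle along it and reach 93 mm above the base, flared by 4 mm each side in the top 12 mm. A panel stands on the base between the wires; battens 10 mm high, 60 mm either side of the slot's middle, bound it lengthways
- slot_2 (a point): middle of the left-hand slot, on the top of the carrier's base (57 mm above the table), axes as the carrier's. Slots lie 46 mm apart; each is 23 mm wide between the wires, which stand 34 mm either side of the slot's middle along it and reach 93 mm above the base, flared by 4 mm each side in the top 12 mm. A panel stands on the base between the wires; battens 10 mm high, 60 mm either side of the slot's middle, bound it lengthways
- eye_near_right (a point): centre of the steel eye on the post at the right-hand end, on the side nearer to the robot: a plate 30 x 30 mm, 12 mm thick along the carrier's y axis, with a round hole of 17 mm along that axis, its centre 218 mm above the table (161 mm above the carrier's base). It stands 36 mm from the carrier's middle along x, on a post 26 mm wide; axes as the carrier's. It faces eye_near_left, 150 mm away; panels in the slots end 11 mm below the holes' centres
- eye_near_left (a point): centre of the steel eye on the post at the left-hand end, on the side nearer to the robot: a plate 30 x 30 mm, 12 mm thick along the carrier's y axis, with a round hole of 17 mm along that axis, its centre 218 mm above the table (161 mm above the carrier's base). It stands 36 mm from the carrier's middle along x, on a post 26 mm wide; axes as the carrier's. It faces eye_near_right, 150 mm away; panels in the slots end 11 mm below the holes' centres
- eye_far_right (a point): centre of the steel eye on the post at the right-hand end, on the side farther from the robot: a plate 30 x 30 mm, 12 mm thick along the carrier's y axis, with a round hole of 17 mm along that axis, its centre 218 mm above the table (161 mm above the carrier's base). It stands 36 mm from the carrier's middle along x, on a post 26 mm wide; axes as the carrier's. It faces eye_far_left, 150 mm away; panels in the slots end 11 mm below the holes' centres
- eye_far_left (a point): centre of the steel eye on the post at the left-hand end, on the side farther from the robot: a plate 30 x 30 mm, 12 mm thick along the carrier's y axis, with a round hole of 17 mm along that axis, its centre 218 mm above the table (161 mm above the carrier's base). It stands 36 mm from the carrier's middle along x, on a post 26 mm wide; axes as the carrier's. It faces eye_far_right, 150 mm away; panels in the slots end 11 mm below the holes' centres
- drying_rack: low wooden drying rack, fixed to the table, with three wire slots like the carrier's, 46 mm apart along its y axis, the wires reaching 107 mm above the table; a panel's lower edge stands 14 mm above the table. Origin: centre of its underside, x along the slots, z up
- panel_1_centre (a point): black lacquered wood panel, 150 x 100 x 19 mm, 0.17 kg, standing on a short edge in the drying rack, 150 mm tall (it may lean up to 4 degrees); may be absent. Centre of the panel: its top edge is 75 mm above, and it can be pinched there across its 19 mm thickness. x axis along the 100 mm side (level), y across the thickness, z along the 150 mm side (up)
- panel_2_centre (a point): black lacquered wood panel, 150 x 100 x 19 mm, 0.17 kg, standing on a short edge in the drying rack, 150 mm tall (it may lean up to 4 degrees); may be absent. Centre of the panel: its top edge is 75 mm above, and it can be pinched there across its 19 mm thickness. x axis along the 100 mm side (level), y across the thickness, z along the 150 mm side (up)
- panel_3_centre (a point): black lacquered wood panel, 150 x 100 x 19 mm, 0.17 kg, standing on a short edge in the drying rack, 150 mm tall (it may lean up to 4 degrees); may be absent. Centre of the panel: its top edge is 75 mm above, and it can be pinched there across its 19 mm thickness. x axis along the 100 mm side (level), y across the thickness, z along the 150 mm side (up)
- bar_a_grip (a point): keeper bar lying in the tool crate, 0.13 kg: a square red-painted wooden grip, 24 x 24 mm and 64 mm long, and from it a straight steel bar of 12 mm diameter, 176 mm long, with a round tip. This point is the middle of the grip, on the bar's axis. x axis along the bar towards the tip. It balances 14 mm behind the shoulder, so it lies level on its grip, 12 mm below its axis
- bar_a_shoulder (a point): the same bar (red-painted grip): the point on its axis where the grip ends and the steel bar begins; the end face of the grip here is the shoulder that stops against an eye. Axes as the bar's
- bar_a_tip (a point): the same bar (red-painted grip): the very tip of the steel bar, 176 mm from the shoulder. Axes as the bar's
- bar_b_grip (a point): keeper bar lying in the tool crate, 0.13 kg: a square plain light-brown wooden grip, 24 x 24 mm and 64 mm long, and from it a straight steel bar of 12 mm diameter, 176 mm long, with a round tip. This point is the middle of the grip, on the bar's axis. x axis along the bar towards the tip. It balances 14 mm behind the shoulder, so it lies level on its grip, 12 mm below its axis
- bar_b_shoulder (a point): the same bar (plain light-brown grip): the point on its axis where the grip ends and the steel bar begins; the end face of the grip here is the shoulder that stops against an eye. Axes as the bar's
- bar_b_tip (a point): the same bar (plain light-brown grip): the very tip of the steel bar, 176 mm from the shoulder. Axes as the bar's
- crate: open wooden tool crate, fixed on a low wooden shelf whose top is 135 mm above the table, 292 x 236 mm and 50 mm high outside, walls and floor 8 mm thick, holding the two keeper bars and three loose brushes. Three low runners (22 mm wide, 8 mm high) on its floor, one along each long wall and one down the middle, make two troughs 77 mm wide, with a bar in each. Origin: centre of its underside; its longer side runs along its y axis, z up
- glue_bottle: white glue bottle with a red nozzle, 42 mm thick, 132 mm high, standing; leave it alone. Origin: centre of its underside

How it is judged:
By the outcome, as a careful person would: the job done as asked, in the order asked, and still so for the second after the job is handed in, with the robot touching nothing.
Of panel_1, panel_2, panel_3 only 2 to 3 are there at a start; the rules pass over those that are not, and their reading is None.
At some moment in a run one of bar_a, bar_b may be knocked a few centimetres aside while the robot is not near it.
It also fails if it takes over 210 s, if anything falls off the work surface, if the arm or the gripper's body presses on something with over 40 N, if the wrist force passes 120 N, or if a joint passes its speed limit or range.

## Working session

There is one attempt and no reset: what is moved stays moved. The work goes in short steps, Python scripts to look and compute and a tool call to move; the robot and the scene stay as the last step left them, time stands still between calls to the robot, and variables do not carry over. Pictures are saved under pics/ and viewed, about 12 in all and at most 16, crops included, and the job is handed in when it is done.

Besides the shell and the picture viewer there is one more tool, called by a JSON object that holds its "api" and its "payload", one argument or row to a line. apply_moves: Moves the arm, as the interface text tells. Its arguments: {"type":"object","properties":{"linear":{"type":"array"},"rotation":{"type":"array"},"hand":{"type":"array"}},"required":["linear","rotation","hand"]}

```bash
mkdir -p pics
cat > h.py <<'E'
import numpy as np, cv2
from scipy.spatial.transform import Rotation as R
from workcell import ctrl, eyes, finish_job, nets
def rot(a):
    a=np.array(a,float)
    return a if a.shape==(3,3) else R.from_quat(np.r_[a[1:],a[0]]).as_matrix()
def cam(n):
    c=eyes.camera_info(n); return rot(c['attitude']),np.array(c['eye']),210/np.tan(np.radians(c['fov_y'])/2),c['cx'],c['cy']
def world(n,p,c=None):
    A,e,*_=c or cam(n); return np.asarray(p)@A.T+e
def cloud(d,c):
    A,e,f,cx,cy=c; v,u=np.mgrid[:420,:560]
    return np.stack([(u-cx)/f*d,(v-cy)/f*d,d],-1)@A.T+e
def pix(P,c):
    A,e,f,cx,cy=c; q=(np.asarray(P)-e)@A; return q[...,:2]/q[...,2:]*f+[cx,cy]
def snap(n,name=None):
    c=cam(n); im,d=eyes.get_image(n)
    if name: cv2.imwrite(f'pics/{name}.png',im[...,::-1])
    return im,d,c
def tool():
    s=ctrl.read_state(); return np.array(s['eef_pos']),rot(s['tool_rot']),s
def tips(n,qs,c):
    for q in qs:
        print(n,q,[(round(x['p'],2),world(n,x['point'],c).round(4).tolist()) for x in nets.tip_of(n,q)][:4])
E
python3 - <<'E'
from h import *
p,T,s=tool(); print(p,T.round(3),s['clock'],s['ft_force'])
for n in ['top','side','wrist']:
    print({k:np.round(v,3).tolist() for k,v in eyes.camera_info(n).items() if not isinstance(v,str)})
    im,d,c=snap(n,n+'0')
    if n!='wrist':
        tips(n,['carrier','slot_1','eye_near_right','eye_far_left','drying_rack','panel_1_centre','bar_a_grip','bar_a_tip','bar_a_shoulder','bar_b_grip','crate','glue_bottle'],c)
a=[cv2.imread(f'pics/{n}0.png') for n in ['top','side']]
cv2.imwrite('pics/m0.png',cv2.resize(np.vstack(a),(560,600) ) if 0 else cv2.resize(np.hstack(a),(800,300)))
E
```

```text
[0.18439665 0.62275292 0.19462655] [[ 0.284  0.959 -0.   ]
 [ 0.959 -0.284 -0.002]
 [-0.002  0.    -1.   ]] 0.0 [ 0.04098857 -0.17595057  0.31776766]
{'fov_y': 47.567, 'cx': 275.879, 'cy': 213.931, 'eye': [0.332, 0.114, 1.318], 'attitude': [-0.026, 0.711, -0.702, 0.028]}
top carrier [(0.66, [0.5962, 0.2476, -0.0032])]
top slot_1 [(0.96, [0.5969, 0.2491, 0.0518]), (0.74, [0.5966, 0.2036, 0.0559]), (0.65, [0.5922, 0.2929, 0.0606])]
top eye_near_right [(0.82, [0.5653, 0.1699, 0.22])]
top eye_far_left [(0.78, [0.6342, 0.3219, 0.2193]), (0.74, [0.564, 0.1719, 0.2206])]
top drying_rack [(0.89, [0.4395, 0.289, -0.001]), (0.59, [0.5057, 0.049, 0.1535])]
top panel_1_centre []
top bar_a_grip [(0.66, [0.5313, -0.1575, 0.1542]), (0.43, [0.2629, 0.3194, -0.0058]), (0.32, [0.596, 0.2887, 0.0596])]
top bar_a_tip [(0.75, [0.5065, 0.0515, 0.156])]
top bar_a_shoulder [(0.7, [0.5322, -0.1214, 0.1575])]
top bar_b_grip [(0.7, [0.4247, -0.1646, 0.1537]), (0.26, [0.4287, 0.3301, 0.0883])]
top crate [(0.86, [0.4752, -0.0665, 0.1315]), (0.19, [0.4206, -0.1339, 0.1534])]
top glue_bottle [(0.75, [0.2611, 0.319
[... 273 characters left out ...]
.5976, 0.2961, 0.0554])]
side eye_near_right [(0.58, [0.5649, 0.1719, 0.2137])]
side eye_far_left [(0.97, [0.6317, 0.3225, 0.2231])]
side drying_rack [(0.67, [0.4365, 0.2905, 0.0002]), (0.54, [0.6021, 0.2041, 0.0598])]
side panel_1_centre []
side bar_a_grip [(0.49, [0.5567, 0.3208, 0.2208])]
side bar_a_tip [(0.49, [0.5083, 0.053, 0.1558])]
side bar_a_shoulder []
side bar_b_grip [(0.61, [0.4318, 0.0491, 0.152])]
side crate [(0.62, [0.4732, -0.0613, 0.135]), (0.37, [0.2604, 0.3235, -0.0041])]
side glue_bottle [(0.93, [0.2567, 0.3271, 0.0014]), (0.38, [0.5987, 0.2018, 0.0601])]
{'fov_y': 59.729, 'cx': 282.051, 'cy': 213.479, 'eye': [0.118, 0.643, 0.374], 'attitude': [0.108, 0.794, 0.593, 0.08]}
```

View pics/top0.png

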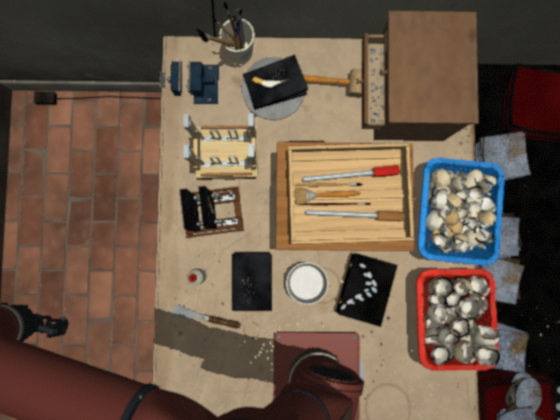

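View pics/side0.png

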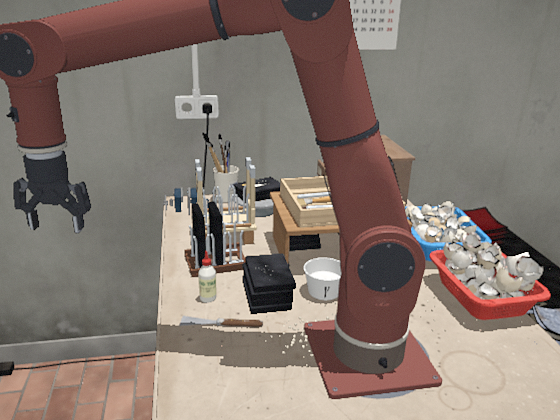

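```bash
cat >> h.py <<'E'
def plan(pos,yaw=None,lim=36):
    """tool-frame total shift (mm) and turn to pos, jaw axis x at world angle yaw(deg), tool straight down"""
    p,T,s=tool(); d=T.T@(np.array(pos)-p)*1000
    print('at',p.round(4),'jaw deg',np.degrees(np.arctan2(T[1,0],T[0,0])).round(2),'tilt',T[:,2].round(3),'gap',round(s['finger_gap'],4),'F',np.round(s['ft_force'],1),'t',round(s['clock'],1))
    r=np.zeros(3)
    if yaw is not None:
        a=np.radians(yaw); x=np.array([np.cos(a),np.sin(a),0]); z=np.array([0,0,-1.]); Q=np.stack([x,np.cross(z,x),z],1)
        r=R.from_matrix(T.T@Q).as_rotvec()
    n=max(1,int(np.ceil(max(np.linalg.norm(d)/lim,np.linalg.norm(r)/.11))))
    print('shift',d.round(1),'turn',r.round(4),'rows',n,'each',(d/n).round(1),(r/n).round(4))
E
python3 - <<'E'
from h import *
for n in ['top','side']:
    im,d,c=snap(n); W=cloud(d,c)
    for q in ['panel_1_centre','eye_near_left','bar_a_grip','bar_b_grip']:
        for x in nets.trace(n,q)[:4]:
            m=x['pixels']&(d>0)
            if m.sum()<5: continue
            P=W[m]; t=P[P[:,2]>P[:,2].max()-.015]
            print(n,q,round(x['p'],2),m.sum(),P.min(0).round(3),P.max(0).round(3),'top',np.median(t,0).round(3))
plan([.40,.26,.33],90)
E
```

```text
top eye_near_left 0.6 3659 [ 0.527  0.166 -0.004] [0.694 0.376 0.239] top [0.579 0.316 0.233]
top bar_a_grip 0.71 609 [ 0.508 -0.189  0.141] [0.547 0.047 0.175] top [ 0.526 -0.133  0.165]
top bar_b_grip 0.84 775 [ 0.408 -0.2    0.136] [0.438 0.041 0.173] top [ 0.424 -0.127  0.163]
side eye_near_left 0.63 2142 [ 0.405  0.138 -0.022] [1.043 0.334 0.234] top [0.577 0.182 0.229]
side bar_a_grip 0.71 142 [ 0.481 -0.043  0.141] [0.562 0.054 0.163] top [0.51  0.009 0.157]
side bar_b_grip 0.47 18 [0.417 0.009 0.155] [0.428 0.035 0.162] top [0.424 0.021 0.158]
side bar_b_grip 0.43 128 [ 0.5   -0.043  0.147] [0.523 0.051 0.163] top [0.51  0.006 0.156]
side bar_b_grip 0.26 2000 [ 0.407  0.167 -0.022] [1.004 0.333 0.234] top [0.572 0.18  0.228]
at [0.1845 0.6233 0.1955] jaw deg 73.51 tilt [-0.  0. -1.] gap 0.0854 F [-0.3  0.2  0.3] t 1.9
shift [-287.2  309.8 -134.5] turn [-0.     -0.     -0.2878] rows 13 each [-22.1  23.8 -10.3] [-0.     -0.     -0.0221]
```

{"api": "apply_moves", "payload": {
  "linear": [
    [0,0,-40],
    [0,0,-40],
    [0,0,-40],
    [-30,18,-2],
    [-33,20,0],
    [-33,20,0],
    [-33,20,0],
    [-33,20,0],
    [-33,20,0],
    [-33,20,0],
    [-33,20,0],
    [-33,20,0],
    [-33,20,0],
    [-33,18,0],
    [0,0,0]
  ],
  "rotation": [
    [0,0,-0.096],
    [0,0,-0.096],
    [0,0,-0.096],
    [0,0,0],
    [0,0,0],
    [0,0,0],
    [0,0,0],
    [0,0,0],
    [0,0,0],
    [0,0,0],
    [0,0,0],
    [0,0,0],
    [0,0,0],
    [0,0,0],
    [0,0,0]
  ],
  "hand": [-1,-1,-1,-1,-1,-1,-1,-1,-1,-1,-1,-1,-1,-1,-1]
}}

```text
clock: 3.1
eef_pos: [0.4133, 0.2516, 0.3233]
tool_rot: [-0.001, 0.7, 0.714, 0.002]
ft_force: [-1.5, -1.2, 0.8]
finger_gap: 0.0854
```

Run:
```python
from h import *
plan([.43,.29,.33],90)
im,d,c=snap('wrist','w1')
print(c[1],c[0].round(2))
tips('wrist',['panel_1_centre','drying_rack','slot_1','carrier','eye_near_left'],c)
W=cloud(d,c); np.savez('w1.npz',im=im,W=W,d=d)
m=(abs(W[...,2]-.164)<.012)&(W[...,0]>.36)&(W[...,0]<.52)&(W[...,1]>.2)&(W[...,1]<.4)
k,l,st,ce=cv2.connectedComponentsWithStats(m.astype(np.uint8))
for i in range(1,k):
    if st[i,4]>100:
        P=W[l==i]; print(st[i],P.min(0).round(4),P.max(0).round(4),np.median(P,0).round(4),cv2.minAreaRect((P[:,:2]*1000).astype(np.float32)))
```

```text
at [0.4133 0.2516 0.3233] jaw deg 91.19 tilt [ 0.001  0.005 -1.   ] gap 0.0854 F [-1.5 -1.2  0.8] t 3.1
shift [38.1 17.5 -6.5] turn [ 0.0014 -0.0046  0.0207] rows 2 each [19.1  8.8 -3.2] [ 0.0007 -0.0023  0.0104]
[0.34383495 0.2499012  0.5020872 ] [[-0.02  0.96  0.27]
 [ 1.    0.02  0.01]
 [ 0.    0.27 -0.96]]
wrist panel_1_centre []
wrist drying_rack [(0.61, [0.4356, 0.2894, 0.0007])]
wrist slot_1 [(0.94, [0.5885, 0.2925, 0.0607]), (0.56, [0.5995, 0.1993, 0.0551]), (0.55, [0.5947, 0.2461, 0.0577])]
wrist carrier [(0.83, [0.5944, 0.2527, 0.0019])]
wrist eye_near_left [(0.56, [0.5577, 0.3213, 0.2181])]
[ 353  154   27  103 2153] [0.3809 0.3191 0.1521] [0.4809 0.3505 0.1666] [0.4276 0.3334 0.1639] ((430.9367980957031, 334.9204406738281), (99.70098876953125, 19.31766700744629), 7.981689453125)
[ 305  161   29  102 2015] [0.3877 0.2738 0.152 ] [0.4882 0.3049 0.1664] [0.4339 0.2888 0.164 ] ((437.8828125, 289.6880798339844), (99.7873764038086, 19.083024978637695), 8.048846244812012)
```

View pics/w1.png

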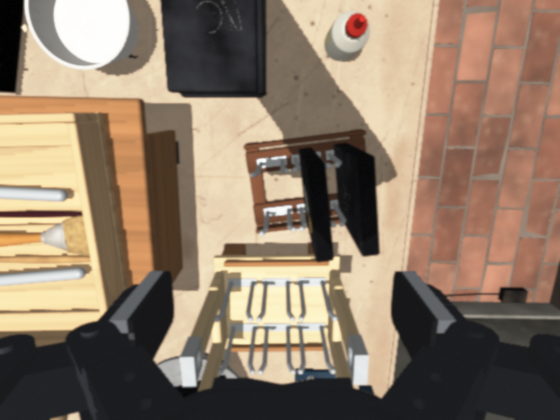

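Run:
```python
from h import *
W=np.load('w1.npz')['W']; 
_,d,c=snap('top')
for n,W in [('wrist',W),('top',cloud(d,c))]:
    for lo,hi in [(.222,.242)]:
        m=(W[...,2]>lo)&(W[...,2]<hi)&(W[...,0]>.5)&(W[...,0]<.7)&(W[...,1]>.13)&(W[...,1]<.37)
        k,l,st,ce=cv2.connectedComponentsWithStats(m.astype(np.uint8))
        for i in range(1,k):
            if st[i,4]>8:
                P=W[l==i]; print(n,st[i,4],P.min(0).round(4),P.max(0).round(4),P.mean(0).round(4))
plan([.431,.335,.24],98)
```

```text
wrist 578 [0.5421 0.3167 0.2221] [0.574  0.3297 0.2344] [0.5554 0.3226 0.2315]
wrist 610 [0.5461 0.1669 0.2223] [0.5782 0.18   0.2349] [0.5598 0.1742 0.2313]
top 70 [0.6212 0.1698 0.222 ] [0.6504 0.1796 0.2372] [0.6348 0.1748 0.2321]
top 83 [0.6168 0.3181 0.2229] [0.6464 0.3306 0.2385] [0.6307 0.3242 0.2325]
top 83 [0.549  0.1665 0.2271] [0.5798 0.1785 0.2373] [0.564  0.1725 0.2327]
top 68 [0.5462 0.3161 0.2258] [0.5756 0.3286 0.2379] [0.5628 0.3218 0.2325]
at [0.4082 0.2604 0.3223] jaw deg 91.94 tilt [-0.001  0.005 -1.   ] gap 0.0853 F [ 0.5 -0.7  0.7] t 3.5
shift [73.4 25.3 82.7] turn [-0.0007 -0.0048 -0.1058] rows 4 each [18.3  6.3 20.7] [-0.0002 -0.0012 -0.0264]
```

{"api": "apply_moves", "payload": {
  "linear": [
    [0,0,0],
    [24,11,25],
    [24,11,30],
    [23,11,30],
    [0,0,22],
    [0,0,0],
    [0,0,0],
    [0,0,0]
  ],
  "rotation": [
    [0,0,-0.106],
    [0,0,0],
    [0,0,0],
    [0,0,0],
    [0,0,0],
    [0,0,0],
    [0,0,0],
    [0,0,0]
  ],
  "hand": [0.15,0.15,0.15,0.15,0.15,0.15,0.15,0.15]
}}

```text
clock: 4.12
eef_pos: [0.4276, 0.3469, 0.2136]
tool_rot: [-0.002, 0.649, 0.761, 0.003]
ft_force: [0.3, 0.3, -0.6]
finger_gap: 0.0359
```

Run:
```python
from h import *
plan([.431,.335,.127],98)
im,d,c=snap('wrist','w2'); W=cloud(d,c)
m=(abs(W[...,2]-.164)<.01)&(W[...,0]>.36)&(W[...,0]<.52)&(W[...,1]>.2)&(W[...,1]<.4)
k,l,st,ce=cv2.connectedComponentsWithStats(m.astype(np.uint8))
for i in range(1,k):
    if st[i,4]>100:
        P=W[l==i]; print(st[i],P.min(0).round(4),P.max(0).round(4),cv2.minAreaRect((P[:,:2]*1000).astype(np.float32)))
```

```text
at [0.4276 0.3469 0.2136] jaw deg 99.09 tilt [ 0.001  0.007 -1.   ] gap 0.0359 F [ 0.3  0.3 -0.6] t 4.1
shift [-12.9   1.4  86.5] turn [ 0.0015 -0.0067  0.0191] rows 3 each [-4.3  0.5 28.8] [ 0.0005 -0.0022  0.0064]
[ 174  146   38  147 4255] [0.3877 0.2742 0.154 ] [0.488  0.3043 0.1667] ((437.8621520996094, 289.89703369140625), (99.75041198730469, 19.139816284179688), 7.91876220703125)
[ 248  146   30  147 4195] [0.3809 0.3196 0.154 ] [0.4807 0.3507 0.1665] ((430.72528076171875, 335.0999450683594), (99.08291625976562, 19.054092407226562), 8.078202247619629)
```

View pics/w2.png

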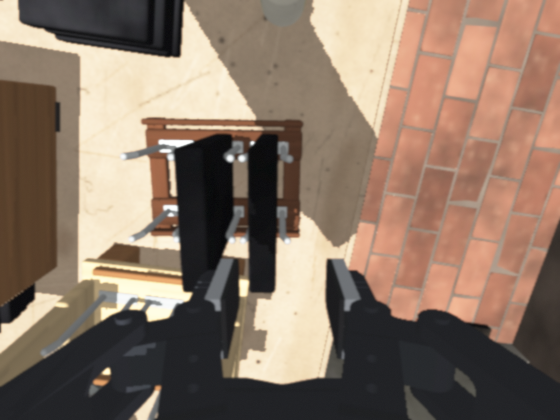

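{"api": "apply_moves", "payload": {
  "linear": [
    [-7,1,0],
    [-6,0,0],
    [0,0,0]
  ],
  "rotation": [
    [0,-0.003,0.01],
    [0,-0.003,0.009],
    [0,0,0]
  ],
  "hand": [0.15,0.15,0.15]
}}

```text
clock: 4.42
eef_pos: [0.4325, 0.3334, 0.2185]
tool_rot: [0.001, 0.657, 0.754, 0.004]
ft_force: [0.5, 0.8, 0.3]
finger_gap: 0.0364
```

Run:
```python
from h import *
plan([.431,.335,.127],98)
```

```text
at [0.4325 0.3334 0.2185] jaw deg 97.84 tilt [ 0.006  0.006 -1.   ] gap 0.0364 F [0.5 0.8 0.3] t 4.4
shift [ 1.3 -1.9 91.5] turn [ 0.0071 -0.0047 -0.0028] rows 3 each [ 0.4 -0.6 30.5] [ 0.0024 -0.0016 -0.0009]
```

{"api": "apply_moves", "payload": {
  "linear": [
    [1,-1,30],
    [0,-1,30],
    [0,0,20],
    [0,0,10],
    [0,0,0],
    [0,0,0],
    [0,0,0],
    [0,0,0],
    [0,0,0]
  ],
  "rotation": [
    [0.003,-0.002,0],
    [0.003,-0.002,0],
    [0,0,0],
    [0,0,0],
    [0,0,0],
    [0,0,0],
    [0,0,0],
    [0,0,0],
    [0,0,0]
  ],
  "hand": [0.15,0.15,0.15,0.15,0.15,1,1,1,1]
}}

```text
clock: 5.17
eef_pos: [0.4371, 0.3349, 0.1369]
tool_rot: [0.0, 0.66, 0.751, 0.01]
ft_force: [0.4, 0.3, -0.3]
finger_gap: 0.0001
```

Run:
```python
from h import *
plan([.431,.335,.127],98)
```

```text
at [0.4371 0.3349 0.1369] jaw deg 97.43 tilt [ 0.013  0.014 -1.   ] gap 0.0001 F [ 0.4  0.3 -0.3] t 5.2
shift [ 0.8 -6.2  9.8] turn [ 0.0149 -0.0119 -0.0101] rows 1 each [ 0.8 -6.2  9.8] [ 0.0149 -0.0119 -0.0101]
```

Run:
```python
from h import *
im,d,c=snap('wrist','w3'); im2,_,_=snap('side')
cv2.imwrite('pics/c3.png',np.hstack([im[...,::-1],cv2.resize(im2[160:320,120:333,::-1],(560,420))])[:, :1120][::1])
a=cv2.imread('pics/c3.png'); cv2.imwrite('pics/c3.png',cv2.resize(a,(800,300)))
W=cloud(d,c)
m=(abs(W[...,2]-.164)<.01)&(W[...,0]>.36)&(W[...,0]<.52)&(W[...,1]>.2)&(W[...,1]<.4)
k,l,st,ce=cv2.connectedComponentsWithStats(m.astype(np.uint8))
for i in range(1,k):
    if st[i,4]>100:
        P=W[l==i]; print(st[i],P.min(0).round(4),P.max(0).round(4))
plan([.431,.335,.127],98)
```

```text
[ 260  146   46  123 4956] [0.381  0.3193 0.1548] [0.4366 0.3448 0.1664]
[ 149  148   62  167 7526] [0.3879 0.2741 0.154 ] [0.4661 0.3032 0.1667]
at [0.4371 0.3349 0.1367] jaw deg 97.43 tilt [ 0.013  0.014 -1.   ] gap 0.0002 F [ 1.  -0.1  0.3] t 5.3
shift [ 0.8 -6.1  9.6] turn [ 0.0149 -0.0119 -0.01  ] rows 1 each [ 0.8 -6.1  9.6] [ 0.0149 -0.0119 -0.01  ]
```

View pics/c3.png

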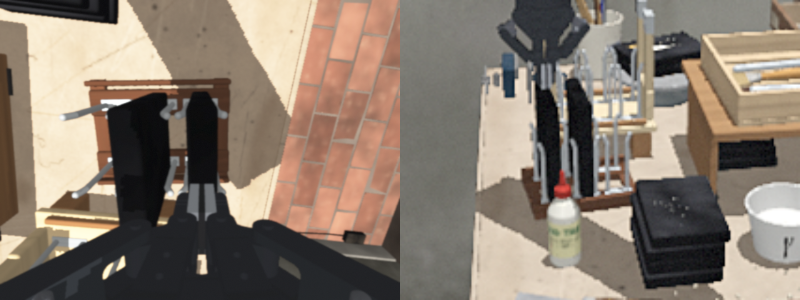

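Run:
```python
from h import *
p,T,s=tool()
im,d,c=snap('wrist'); W=cloud(d,c); A,e,*_=c
print('cam in tool',T.T@(e-p),'tcp pix',pix(p,c), 'rel rot',(T.T@A).round(3).tolist())
for r in range(230,400,12): print(r,[(W[r,u].round(3).tolist()) for u in (272,281,290)])
im,d,c=snap('side'); W=cloud(d,c); u,v=pix(p,c).astype(int); print('side',u,v)
for r in range(v-40,v+25,6): print(r,[(W[r,x].round(3).tolist()) for x in (u-6,u,u+6)])
b=im[v-60:v+60,u-60:u+60,::-1].copy(); cv2.circle(b,(60,60),1,(0,255,0)); cv2.imwrite('pics/c4.png',cv2.resize(b,None,fx=5,fy=5))
```

```text
cam in tool [ 0.00072256 -0.06912527 -0.17883772] tcp pix [281.0077827  249.75128003] rel rot [[1.0, -0.001, -0.001], [0.001, 0.964, 0.267], [0.001, -0.267, 0.964]]
230 [[0.417, 0.328, 0.165], [0.417, 0.332, 0.164], [0.416, 0.336, 0.165]]
242 [[0.366, 0.324, 0.315], [0.422, 0.333, 0.165], [0.422, 0.337, 0.164]]
254 [[0.428, 0.33, 0.165], [0.428, 0.333, 0.164], [0.428, 0.337, 0.164]]
266 [[0.425, 0.329, 0.186], [0.424, 0.333, 0.186], [0.424, 0.336, 0.186]]
278 [[0.425, 0.33, 0.196], [0.424, 0.333, 0.195], [0.424, 0.336, 0.196]]
290 [[0.424, 0.33, 0.205], [0.424, 0.333, 0.205], [0.424, 0.336, 0.205]]
302 [[0.423, 0.33, 0.215], [0.425, 0.333, 0.211], [0.425, 0.336, 0.21]]
314 [[0.424, 0.33, 0.221], [0.43, 0.333, 0.21], [0.424, 0.335, 0.22]]
326 [[0.423, 0.33, 0.228], [0.434, 0.334, 0.21], [0.427, 0.336, 0.221]]
338 [[0.427, 0.33, 0.228], [0.438, 0.334, 0.211], [0.431, 0.336, 0.221]]
350 [[0.435, 0.331, 0.221], [0.443, 0.335, 0.211], [0.435, 0.337, 0.22]]
362 [[0.44, 0.332, 0.221], [0.613, 0.359, 0.0], [0.44, 0.337, 0.22]]
374 [[0.442, 0.332, 0.223], [0.628, 0.361, -0.001], [0.444, 0.338
[... 274 characters left out ...]
4, 0.333, 0.234], [0.421, 0.318, 0.24]]
189 [[0.427, 0.349, 0.223], [0.441, 0.333, 0.217], [0.43, 0.318, 0.22]]
195 [[0.439, 0.349, 0.201], [0.423, 0.334, 0.207], [0.636, 0.312, 0.12]]
201 [[0.764, 0.348, 0.048], [0.425, 0.335, 0.19], [0.635, 0.313, 0.101]]
207 [[0.473, 0.351, 0.153], [0.445, 0.335, 0.164], [0.634, 0.314, 0.081]]
213 [[0.479, 0.352, 0.132], [0.409, 0.337, 0.162], [0.63, 0.315, 0.063]]
219 [[0.732, 0.351, -0.002], [0.384, 0.338, 0.157], [0.386, 0.323, 0.155]]
225 [[0.684, 0.352, -0.001], [0.389, 0.339, 0.138], [0.389, 0.323, 0.137]]
231 [[0.463, 0.354, 0.086], [0.387, 0.339, 0.122], [0.383, 0.324, 0.123]]
237 [[0.458, 0.355, 0.07], [0.395, 0.34, 0.101], [0.383, 0.325, 0.105]]
```

View pics/c4.png

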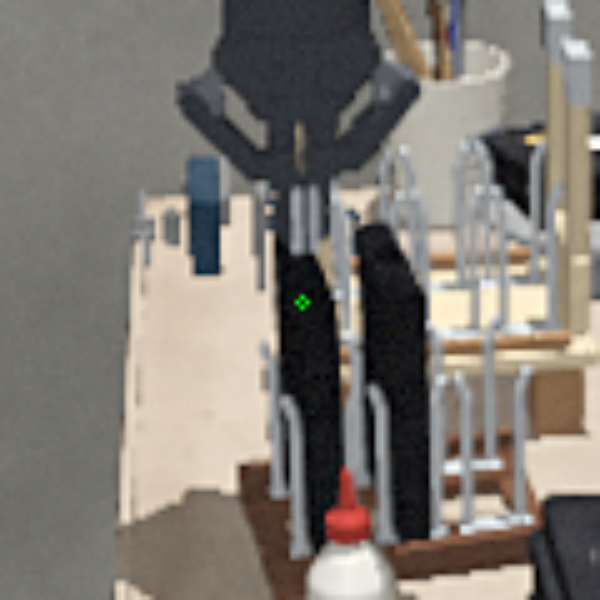

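Run:
```python
from h import *
p,T,s=tool()
im,d,c=snap('wrist'); W=cloud(d,c); print(p, s['finger_gap'])
for r in range(250,270): print(r,W[r,276].round(4),W[r,286].round(4),im[r,281])
im,d,c=snap('side'); W=cloud(d,c)
for r in range(200,213): print(r,W[r,196].round(3),W[r,198].round(3),im[r,197])
```

```text
[0.43673817 0.33461509 0.13608959] 8.375432299339577e-06
250 [0.4255 0.3308 0.1653] [0.4251 0.3351 0.1648] [15 15 17]
251 [0.4265 0.3309 0.1639] [0.426  0.3353 0.1638] [15 14 16]
252 [0.4267 0.3309 0.1647] [0.4267 0.3354 0.1632] [17 16 18]
253 [0.4273 0.331  0.1642] [0.4271 0.3354 0.1635] [13 13 15]
254 [0.4279 0.3311 0.1639] [0.427  0.3354 0.1648] [17 16 19]
255 [0.4286 0.3311 0.1633] [0.4274 0.3354 0.165 ] [13 13 16]
256 [0.4287 0.3312 0.1644] [0.428  0.3355 0.1646] [17 18 20]
257 [0.4294 0.3312 0.1636] [0.4289 0.3357 0.1636] [22 23 24]
258 [0.4245 0.3307 0.1763] [0.4236 0.3346 0.1774] [29 30 31]
259 [0.424  0.3306 0.1786] [0.4239 0.3347 0.1776] [30 31 31]
260 [0.424  0.3307 0.1794] [0.4232 0.3345 0.1802] [31 33 33]
261 [0.4242 0.3307 0.1801] [0.4236 0.3346 0.1803] [31 31 32]
262 [0.4241 0.3307 0.1814] [0.4237 0.3346 0.1811] [32 33 34]
263 [0.4244 0.3307 0.1816] [0.4232 0.3345 0.1831] [31 32 32]
264 [0.424  0.3307 0.1833] [0.4241 0.3346 0.1821] [31 32 33]
265 [0.4243 0.3307 0.1837] [0.4241 0.3346 0.1831] [30 31 32]
266 [0.4236 0.3306 0.1861] [0.4237 0.3345 0.1849] [30 31 31]
267 [0
[... 215 characters left out ...]
.193] [112 115 120]
201 [0.425 0.338 0.19 ] [0.426 0.332 0.189] [127 128 135]
202 [0.422 0.338 0.188] [0.424 0.333 0.187] [119 123 129]
203 [0.428 0.338 0.183] [0.423 0.333 0.185] [124 126 133]
204 [0.422 0.338 0.182] [0.429 0.333 0.179] [118 123 130]
205 [0.428 0.338 0.177] [0.423 0.333 0.179] [123 127 131]
206 [0.428 0.338 0.174] [0.428 0.333 0.174] [129 132 138]
207 [0.427 0.338 0.172] [0.441 0.333 0.165] [104 109 111]
208 [0.435 0.338 0.166] [0.443 0.333 0.162] [42 40 46]
209 [0.434 0.338 0.163] [0.433 0.333 0.163] [21 19 19]
210 [0.431 0.339 0.162] [0.425 0.334 0.164] [15 16 20]
211 [0.417 0.339 0.165] [0.424 0.334 0.161] [24 16 25]
212 [0.416 0.339 0.163] [0.413 0.334 0.164] [29 28 30]
```

{"api": "apply_moves", "payload": {
  "linear": [
    [0,-3,0],
    [0,-3,0],
    [0,0,0],
    [0,0,0]
  ],
  "rotation": [
    [0.007,-0.006,-0.005],
    [0.007,-0.006,-0.005],
    [0,0,0],
    [0,0,0]
  ],
  "hand": [0.15,0.15,0.15,0.15]
}}

```text
clock: 5.8
eef_pos: [0.4297, 0.3336, 0.1356]
tool_rot: [0.0, 0.655, 0.755, -0.002]
ft_force: [-0.0, -0.1, -0.2]
finger_gap: 0.0361
```

Run:
```python
from h import *
plan([.431,.335,.088],98)
```

```text
at [0.4297 0.3336 0.1356] jaw deg 98.09 tilt [-0.002 -0.003 -1.   ] gap 0.0361 F [-0.  -0.1 -0.2] t 5.8
shift [ 1.3  1.6 47.6] turn [-0.0024  0.0027  0.0015] rows 2 each [ 0.7  0.8 23.8] [-0.0012  0.0013  0.0007]
```

{"api": "apply_moves", "payload": {
  "linear": [
    [1,1,16],
    [0,0,16],
    [0,0,15],
    [0,0,0],
    [0,0,0],
    [0,0,0],
    [0,0,0],
    [0,0,0]
  ],
  "rotation": [
    [0,0,0],
    [0,0,0],
    [0,0,0],
    [0,0,0],
    [0,0,0],
    [0,0,0],
    [0,0,0],
    [0,0,0]
  ],
  "hand": [0.15,0.15,0.15,0.15,1,1,1,1]
}}

```text
clock: 6.47
eef_pos: [0.4314, 0.3357, 0.0895]
tool_rot: [0.0, 0.655, 0.755, -0.001]
ft_force: [0.3, 0.3, -0.7]
finger_gap: 0.0185
```

Run:
```python
from h import *
plan([.431,.335,.2],98)
im,d,c=snap('wrist'); W=cloud(d,c)
r=[W[r,281].round(3).tolist() for r in range(200,330,10)]; print(r)
```

```text
at [0.4314 0.3357 0.0895] jaw deg 98.12 tilt [-0.    -0.001 -1.   ] gap 0.0185 F [ 0.3  0.3 -0.7] t 6.5
shift [  -0.8   -0.5 -110.5] turn [-0.0003  0.0013  0.002 ] rows 4 each [ -0.2  -0.1 -27.6] [-0.0001  0.0003  0.0005]
[[0.387, 0.33, 0.167], [0.39, 0.33, 0.166], [0.393, 0.331, 0.167], [0.396, 0.331, 0.166], [0.399, 0.332, 0.167], [0.402, 0.332, 0.167], [0.406, 0.333, 0.165], [0.409, 0.333, 0.165], [0.412, 0.333, 0.166], [0.415, 0.334, 0.166], [0.418, 0.334, 0.167], [0.422, 0.335, 0.167], [0.426, 0.335, 0.166]]
```

{"api": "apply_moves", "payload": {
  "linear": [
    [0,0,-20],
    [0,0,-30],
    [0,0,-35],
    [0,0,-38],
    [0,0,-38],
    [0,0,-38],
    [0,0,-35],
    [0,0,-15],
    [0,0,0]
  ],
  "rotation": [
    [0,0,0],
    [0,0,0],
    [0,0,0],
    [0,0,0],
    [0,0,0],
    [0,0,0],
    [0,0,0],
    [0,0,0],
    [0,0,0]
  ],
  "hand": [1,1,1,1,1,1,1,1,1]
}}

```text
clock: 7.27
eef_pos: [0.4296, 0.334, 0.3522]
tool_rot: [0.0, 0.656, 0.755, -0.001]
ft_force: [0.7, 0.5, -2.0]
finger_gap: 0.0183
```

Run:
```python
from h import *
plan([.596,.295,.33],91.5,28)
```

```text
at [0.4296 0.334  0.3522] jaw deg 98.08 tilt [-0.001 -0.001 -1.   ] gap 0.0183 F [ 0.7  0.5 -2. ] t 7.3
shift [-62.  159.3  22.2] turn [-0.0006  0.0011  0.1149] rows 7 each [-8.9 22.8  3.2] [-0.0001  0.0002  0.0164]
```

{"api": "apply_moves", "payload": {
  "linear": [
    [0,0,0],
    [0,0,0],
    [-7,27,2],
    [-7,28,2],
    [-7,28,2],
    [-7,28,2],
    [-7,27,2],
    [-7,27,2],
    [0,0,0],
    [0,0,0]
  ],
  "rotation": [
    [0,0,0.057],
    [0,0,0.057],
    [0,0,0],
    [0,0,0],
    [0,0,0],
    [0,0,0],
    [0,0,0],
    [0,0,0],
    [0,0,0],
    [0,0,0]
  ],
  "hand": [1,1,1,1,1,1,1,1,1,1]
}}

```text
clock: 8.1
eef_pos: [0.5995, 0.2949, 0.3293]
tool_rot: [-0.002, 0.698, 0.716, -0.004]
ft_force: [-0.4, 0.0, -1.0]
finger_gap: 0.0183
```

Run:
```python
from h import *
plan([.596,.295,.33],91.5)
im,d,c=snap('wrist','w5'); W=cloud(d,c)
tips('wrist',['slot_1','panel_1_centre','eye_near_left'],c)
m=(W[...,2]>.222)&(W[...,2]<.24)&(W[...,0]>.5)&(W[...,0]<.7)&(W[...,1]>.13)&(W[...,1]<.37)
k,l,st,ce=cv2.connectedComponentsWithStats(m.astype(np.uint8))
for i in range(1,k):
    if st[i,4]>50:
        P=W[l==i]; print('hi',st[i],P.min(0).round(4),P.max(0).round(4))
for n in ['top','side']:
    im,d,c=snap(n,n+'5'); W=cloud(d,c)
    print(n);
```

```text
at [0.5995 0.2949 0.3293] jaw deg 91.52 tilt [-0.007 -0.003 -1.   ] gap 0.0183 F [-0.4  0.  -1. ] t 8.1
shift [ 0.2 -3.5 -0.7] turn [-0.0075  0.003   0.0003] rows 1 each [ 0.2 -3.5 -0.7] [-0.0075  0.003   0.0003]
wrist slot_1 [(0.74, [0.5993, 0.2005, 0.0551]), (0.63, [0.5941, 0.2513, 0.0586])]
wrist panel_1_centre []
wrist eye_near_left [(0.74, [0.5568, 0.3193, 0.215])]
hi [111 133  27  41 866] [0.5473 0.167  0.2221] [0.5775 0.1807 0.2361]
hi [313 132  18  42 706] [0.5431 0.317  0.2225] [0.5733 0.3299 0.2352]
hi [123 223  24  40 769] [0.619  0.1691 0.2222] [0.6498 0.1826 0.2354]
hi [314 222  14  40 481] [0.6147 0.3205 0.2228] [0.6451 0.3318 0.2349]
top
side
```

View pics/w5.png

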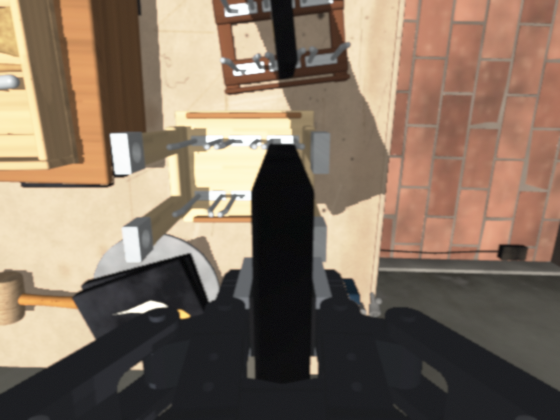

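Run:
```python
from h import *
p,T,s=tool(); im,d,c=snap('wrist'); W=cloud(d,c)
L=(W-p)@T  # tool frame
m=(d>0)&(abs(L[...,0])<.014)&(L[...,1]>-.056)&(L[...,1]<-.013)&(L[...,2]<0)&(L[...,2]>-.1)
P=L[m]; print(m.sum(),P.min(0).round(4),P.max(0).round(4),np.median(P,0).round(4))
for y in (-.045,-.035,-.025):
    q=P[abs(P[:,1]-y)<.004]; q=q[abs(q[:,2]-np.median(q[:,2]))<.006]; print(y,q[:,0].min().round(4),q[:,0].max().round(4),np.median(q[:,2]).round(4))
# face end (x-near narrow face) over height
m=(d>0)&(abs(L[...,0])<.016)&(L[...,1]<-.04)&(L[...,2]>-.08)&(L[...,2]<.08)
P=L[m]
for z in np.arange(-.07,.08,.015):
    q=P[abs(P[:,2]-z)<.004]
    if len(q)>5: print('z',z.round(3),q[:,0].min().round(4),q[:,0].max().round(4),q[:,1].min().round(4),np.median(q[:,1]).round(4))
plan([.595,.296,.33],91.6)
```

```text
9097 [-0.014  -0.0497 -0.0999] [ 0.014  -0.013  -0.0004] [ 0.0005 -0.0343 -0.076 ]
-0.045 -0.0087 0.01 -0.076
-0.035 -0.0089 0.0102 -0.0761
-0.025 -0.0089 0.0102 -0.0761
z -0.07 -0.0088 0.0101 -0.0496 -0.0493
z -0.055 -0.0083 0.0096 -0.0496 -0.0493
z -0.04 -0.0085 0.0097 -0.0495 -0.0493
z -0.025 -0.0085 0.0093 -0.0496 -0.0494
z -0.01 -0.0084 0.0093 -0.0495 -0.0494
z 0.005 -0.0086 0.0095 -0.0496 -0.0494
z 0.02 -0.0083 0.0092 -0.0495 -0.0494
z 0.035 -0.0078 0.009 -0.0496 -0.0494
z 0.05 -0.0083 0.0092 -0.0495 -0.0494
z 0.065 -0.0087 0.0089 -0.0496 -0.0495
at [0.5982 0.2965 0.3321] jaw deg 91.7 tilt [-0.005 -0.    -1.   ] gap 0.0184 F [-0.6  0.1 -1.5] t 8.4
shift [-0.4 -3.2  2.1] turn [-0.0049  0.0002  0.0017] rows 1 each [-0.4 -3.2  2.1] [-0.0049  0.0002  0.0017]
```

{"api": "apply_moves", "payload": {
  "linear": [
    [-1,-3,20],
    [0,0,25],
    [0,0,25],
    [0,0,20],
    [0,0,5],
    [0,0,0]
  ],
  "rotation": [
    [-0.005,0,0],
    [0,0,0],
    [0,0,0],
    [0,0,0],
    [0,0,0],
    [0,0,0]
  ],
  "hand": [1,1,1,1,1,1]
}}

```text
clock: 8.95
eef_pos: [0.5935, 0.2989, 0.2391]
tool_rot: [0.0, 0.695, 0.719, 0.005]
ft_force: [-0.8, 0.3, -1.1]
finger_gap: 0.0185
```

Run:
```python
from h import *
plan([.595,.2955,.131],91.6)
```

```text
at [0.5935 0.2989 0.2391] jaw deg 92.0 tilt [ 0.007  0.007 -1.   ] gap 0.0185 F [-0.8  0.3 -1.1] t 8.9
shift [ -4.1   0.6 108.1] turn [ 0.0075 -0.0065  0.007 ] rows 4 each [-1.   0.1 27. ] [ 0.0019 -0.0016  0.0017]
```

{"api": "apply_moves", "payload": {
  "linear": [
    [-4,1,0],
    [0,0,0]
  ],
  "rotation": [
    [0.007,-0.006,0.007],
    [0,0,0]
  ],
  "hand": [1,1]
}}

```text
clock: 9.12
eef_pos: [0.5945, 0.2953, 0.2411]
tool_rot: [-0.0, 0.697, 0.717, 0.001]
ft_force: [-0.2, -1.2, -1.6]
finger_gap: 0.0181
```

Run:
```python
from h import *
plan([.595,.2955,.131],91.6)
```

```text
at [0.5945 0.2953 0.2411] jaw deg 91.63 tilt [ 0.001  0.001 -1.   ] gap 0.0181 F [-0.2 -1.2 -1.6] t 9.1
shift [  0.    0.4 110.1] turn [ 0.001  -0.0011  0.0006] rows 4 each [ 0.   0.1 27.5] [ 0.0002 -0.0003  0.0001]
```

{"api": "apply_moves", "payload": {
  "linear": [
    [0,0,14],
    [0,0,14],
    [0,0,14],
    [0,0,0]
  ],
  "rotation": [
    [0,0,0],
    [0,0,0],
    [0,0,0],
    [0,0,0]
  ],
  "hand": [1,1,1,1]
}}

```text
clock: 9.45
eef_pos: [0.5976, 0.2963, 0.2012]
tool_rot: [0.001, 0.697, 0.717, 0.005]
ft_force: [-0.8, -0.6, -2.5]
finger_gap: 0.0183
```

Run:
```python
from h import *
plan([.595,.2955,.131],91.6)
```

```text
at [0.5976 0.2963 0.2012] jaw deg 91.6 tilt [ 0.008  0.005 -1.   ] gap 0.0183 F [-0.8 -0.6 -2.5] t 9.4
shift [-1.1 -3.2 70.2] turn [ 0.0085 -0.0051 -0.0001] rows 2 each [-0.6 -1.6 35.1] [ 0.0042 -0.0025 -0.    ]
```

{"api": "apply_moves", "payload": {
  "linear": [
    [-1,-3,12],
    [0,0,14],
    [0,0,14],
    [0,0,12],
    [0,0,0]
  ],
  "rotation": [
    [0.008,-0.005,0],
    [0,0,0],
    [0,0,0],
    [0,0,0],
    [0,0,0]
  ],
  "hand": [1,1,1,1,1]
}}

```text
clock: 9.87
eef_pos: [0.5957, 0.2956, 0.1477]
tool_rot: [0.0, 0.697, 0.717, 0.001]
ft_force: [0.5, 0.1, -2.3]
finger_gap: 0.0181
```

Run:
```python
from h import *
plan([.595,.2955,.131],91.6)
```

```text
at [0.5957 0.2956 0.1477] jaw deg 91.57 tilt [ 0.002  0.001 -1.   ] gap 0.0181 F [ 0.5  0.1 -2.3] t 9.9
shift [-0.1 -0.7 16.7] turn [ 0.0024 -0.001  -0.0005] rows 1 each [-0.1 -0.7 16.7] [ 0.0024 -0.001  -0.0005]
```

{"api": "apply_moves", "payload": {
  "linear": [
    [0,0,7],
    [0,0,6],
    [0,0,3],
    [0,0,1],
    [0,0,0]
  ],
  "rotation": [
    [0.002,-0.001,0],
    [0,0,0],
    [0,0,0],
    [0,0,0],
    [0,0,0]
  ],
  "hand": [1,1,1,1,1]
}}

```text
clock: 10.28
eef_pos: [0.597, 0.296, 0.1315]
tool_rot: [0.001, 0.697, 0.717, 0.001]
ft_force: [-0.4, 0.1, -2.1]
finger_gap: 0.0181
```

Run:
```python
from h import *
plan([.595,.2955,.131],91.6)
```

```text
at [0.597  0.296  0.1315] jaw deg 91.56 tilt [ 0.003  0.001 -1.   ] gap 0.0181 F [-0.4  0.1 -2.1] t 10.3
shift [-0.5 -2.   0.5] turn [ 0.0026 -0.0011 -0.0006] rows 1 each [-0.5 -2.   0.5] [ 0.0026 -0.0011 -0.0006]
```

Still no contact (force steady at −2 N, the panel's weight); creep 1 mm rows until the force shows.

{"api": "apply_moves", "payload": {
  "linear": [
    [0,-1,1],
    [0,0,1.5],
    [0,0,0]
  ],
  "rotation": [
    [0,0,0],
    [0,0,0],
    [0,0,0]
  ],
  "hand": [1,1,1]
}}

```text
clock: 10.53
eef_pos: [0.5977, 0.2962, 0.1316]
tool_rot: [0.001, 0.698, 0.717, 0.003]
ft_force: [0.5, 0.6, -2.2]
finger_gap: 0.0183
```

{"api": "apply_moves", "payload": {
  "linear": [
    [0,-2,3],
    [0,0,3],
    [0,0,0]
  ],
  "rotation": [
    [0,0,0],
    [0,0,0],
    [0,0,0]
  ],
  "hand": [1,1,1]
}}

```text
clock: 10.78
eef_pos: [0.5994, 0.2966, 0.1319]
tool_rot: [0.003, 0.698, 0.716, 0.008]
ft_force: [-0.4, -0.0, -0.7]
finger_gap: 0.0184
```

{"api": "apply_moves", "payload": {
  "linear": [
    [0,0,0],
    [0,0,0],
    [0,0,0],
    [0,0,0]
  ],
  "rotation": [
    [0,0,0],
    [0,0,0],
    [0,0,0],
    [0,0,0]
  ],
  "hand": [0.3,0.3,0.3,0.3]
}}

```text
clock: 11.12
eef_pos: [0.5993, 0.2971, 0.1321]
tool_rot: [0.003, 0.698, 0.716, 0.009]
ft_force: [0.2, -0.2, 0.2]
finger_gap: 0.0298
```

Run:
```python
from h import *
plan([.595,.2955,.32],91.6)
```

```text
at [0.5993 0.2971 0.1321] jaw deg 91.51 tilt [ 0.016  0.008 -1.   ] gap 0.0298 F [ 0.2 -0.2  0.2] t 11.1
shift [  -0.    -1.3 -188. ] turn [ 0.0164 -0.0079 -0.0016] rows 6 each [ -0.   -0.2 -31.3] [ 0.0027 -0.0013 -0.0003]
```

{"api": "apply_moves", "payload": {
  "linear": [
    [0,0,-10],
    [0,0,-25],
    [0,0,-35],
    [0,0,-35],
    [0,0,-20],
    [0,0,0]
  ],
  "rotation": [
    [0.008,-0.004,0],
    [0.008,-0.004,0],
    [0,0,0],
    [0,0,0],
    [0,0,0],
    [0,0,0]
  ],
  "hand": [0.3,0.3,0.3,0.3,0.3,0.3]
}}

```text
clock: 11.62
eef_pos: [0.5963, 0.2964, 0.2571]
tool_rot: [-0.001, 0.698, 0.717, -0.005]
ft_force: [0.1, 0.7, 0.7]
finger_gap: 0.03
```

Run:
```python
from h import *
plan([.438,.290,.25],98,28)
im,d,c=snap('wrist'); W=cloud(d,c)
m=(abs(W[...,2]-.207)<.01)&(W[...,0]>.52)&(W[...,0]<.66)&(W[...,1]>.19)&(W[...,1]<.313)
k,l,st,ce=cv2.connectedComponentsWithStats(m.astype(np.uint8))
for i in range(1,k):
    if st[i,4]>100:
        P=W[l==i]; print(st[i],P.min(0).round(4),P.max(0).round(4),cv2.minAreaRect((P[:,:2]*1000).astype(np.float32)))
```

```text
at [0.5963 0.2964 0.2571] jaw deg 91.54 tilt [-0.008 -0.006 -1.   ] gap 0.03 F [0.1 0.7 0.7] t 11.6
shift [  -2.1 -158.4    8.4] turn [-0.0087  0.0051 -0.1128] rows 6 each [ -0.4 -26.4   1.4] [-0.0015  0.0008 -0.0188]
[ 269  149   30  146 4157] [0.5489 0.2871 0.1978] [0.6485 0.3081 0.2098] ((598.7102661132812, 297.60595703125), (99.24786376953125, 18.98603057861328), 1.7077161073684692)
```

{"api": "apply_moves", "payload": {
  "linear": [
    [0,0,0],
    [0,0,0],
    [3,-28,1],
    [3,-32,1],
    [3,-32,1],
    [3,-32,1],
    [3,-32,2],
    [0,0,0],
    [0,0,30],
    [0,0,35],
    [0,0,25],
    [0,0,0],
    [0,0,0]
  ],
  "rotation": [
    [-0.004,0.003,-0.056],
    [-0.004,0.003,-0.056],
    [0,0,0],
    [0,0,0],
    [0,0,0],
    [0,0,0],
    [0,0,0],
    [0,0,0],
    [0,0,0],
    [0,0,0],
    [0,0,0],
    [0,0,0],
    [0,0,0]
  ],
  "hand": [0.15,0.15,0.15,0.15,0.15,0.15,0.15,0.15,0.15,0.15,0.15,0.15,0.15]
}}

```text
clock: 12.75
eef_pos: [0.4238, 0.2838, 0.1379]
tool_rot: [-0.002, 0.652, 0.758, -0.011]
ft_force: [0.1, -1.0, 1.0]
finger_gap: 0.0364
```

Run:
```python
from h import *
plan([.438,.290,.088],98)
im,d,c=snap('wrist'); W=cloud(d,c)
m=(abs(W[...,2]-.164)<.01)&(W[...,0]>.36)&(W[...,0]<.52)&(W[...,1]>.2)&(W[...,1]<.4)
k,l,st,ce=cv2.connectedComponentsWithStats(m.astype(np.uint8))
for i in range(1,k):
    if st[i,4]>100:
        P=W[l==i]; print(st[i],P.min(0).round(4),P.max(0).round(4),cv2.minAreaRect((P[:,:2]*1000).astype(np.float32)))
```

```text
at [0.4238 0.2838 0.1379] jaw deg 98.56 tilt [-0.017 -0.014 -1.   ] gap 0.0364 F [ 0.1 -1.   1. ] t 12.8
shift [ 4.6 15.9 49.6] turn [-0.0184  0.0112  0.0097] rows 2 each [ 2.3  7.9 24.8] [-0.0092  0.0056  0.0048]
[ 268  190   43  194 7759] [0.3879 0.2738 0.1541] [0.484  0.3053 0.1665] ((436.0438232421875, 289.3719177246094), (95.68766784667969, 19.058876037597656), 8.005657196044922)
```

{"api": "apply_moves", "payload": {
  "linear": [
    [2,8,0],
    [2,8,0],
    [0,0,0],
    [0,0,0]
  ],
  "rotation": [
    [-0.009,0.006,0.005],
    [-0.009,0.005,0.005],
    [0,0,0],
    [0,0,0]
  ],
  "hand": [0.15,0.15,0.15,0.15]
}}

```text
clock: 13.13
eef_pos: [0.4432, 0.2921, 0.1418]
tool_rot: [0.001, 0.657, 0.754, 0.003]
ft_force: [0.2, -0.2, -0.4]
finger_gap: 0.0363
```

Run:
```python
from h import *
plan([.438,.290,.088],98)
```

```text
at [0.4432 0.2921 0.1418] jaw deg 97.87 tilt [ 0.005  0.004 -1.   ] gap 0.0363 F [ 0.2 -0.2 -0.4] t 13.1
shift [-1.6 -5.8 53.7] turn [ 0.0059 -0.0036 -0.0022] rows 2 each [-0.8 -2.9 26.9] [ 0.003  -0.0018 -0.0011]
```

{"api": "apply_moves", "payload": {
  "linear": [
    [-2,-5,17],
    [0,0,18],
    [0,0,17],
    [0,0,0],
    [0,0,0],
    [0,0,0],
    [0,0,0],
    [0,0,0]
  ],
  "rotation": [
    [0.006,-0.004,0],
    [0,0,0],
    [0,0,0],
    [0,0,0],
    [0,0,0],
    [0,0,0],
    [0,0,0],
    [0,0,0]
  ],
  "hand": [0.15,0.15,0.15,0.15,1,1,1,1]
}}

```text
clock: 13.8
eef_pos: [0.4433, 0.2921, 0.0955]
tool_rot: [0.001, 0.657, 0.754, 0.005]
ft_force: [0.0, -1.3, -3.6]
finger_gap: 0.0183
```

Run:
```python
from h import *
plan([.438,.290,.34],98,35)
```

```text
at [0.4433 0.2921 0.0955] jaw deg 97.8 tilt [ 0.008  0.006 -1.   ] gap 0.0183 F [ 0.  -1.3 -3.6] t 13.8
shift [-1.000e-01 -3.400e+00 -2.446e+02] turn [ 0.0088 -0.0052 -0.0034] rows 7 each [ -0.   -0.5 -34.9] [ 0.0013 -0.0007 -0.0005]
```

{"api": "apply_moves", "payload": {
  "linear": [
    [0,0,-20],
    [0,0,-30],
    [0,0,-35],
    [0,0,-38],
    [0,0,-38],
    [0,0,-38],
    [0,0,-30],
    [0,0,-10],
    [0,0,0]
  ],
  "rotation": [
    [0,0,0],
    [0,0,0],
    [0.004,-0.003,0],
    [0.004,-0.002,0],
    [0,0,0],
    [0,0,0],
    [0,0,0],
    [0,0,0],
    [0,0,0]
  ],
  "hand": [1,1,1,1,1,1,1,1,1]
}}

```text
clock: 14.55
eef_pos: [0.4408, 0.2898, 0.3505]
tool_rot: [0.0, 0.658, 0.753, 0.002]
ft_force: [1.3, 0.8, -1.6]
finger_gap: 0.018
```

Run:
```python
from h import *
plan([.5975,.204,.33],91.6,28)
```

```text
at [0.4408 0.2898 0.3505] jaw deg 97.76 tilt [ 0.002  0.003 -1.   ] gap 0.018 F [ 1.3  0.8 -1.6] t 14.6
shift [-106.2  143.6   20.6] turn [ 0.0026 -0.0025  0.1074] rows 7 each [-15.2  20.5   2.9] [ 0.0004 -0.0004  0.0153]
```

{"api": "apply_moves", "payload": {
  "linear": [
    [0,0,0],
    [0,0,0],
    [-15,25,2],
    [-15,26,3],
    [-15,26,3],
    [-15,26,3],
    [-15,25,3],
    [-14,25,2],
    [0,0,0],
    [0,0,0]
  ],
  "rotation": [
    [0.001,-0.001,0.053],
    [0.001,-0.001,0.053],
    [0,0,0],
    [0,0,0],
    [0,0,0],
    [0,0,0],
    [0,0,0],
    [0,0,0],
    [0,0,0],
    [0,0,0]
  ],
  "hand": [1,1,1,1,1,1,1,1,1,1]
}}

```text
clock: 15.38
eef_pos: [0.5997, 0.2026, 0.3277]
tool_rot: [-0.002, 0.696, 0.718, -0.001]
ft_force: [0.1, 0.4, -1.6]
finger_gap: 0.0187
```

```bash
cat > pan.py <<'E'
from h import *
p,T,s=tool(); im,d,c=snap('wrist'); W=cloud(d,c)
L=(W-p)@T
m=(d>0)&(abs(L[...,0])<.016)&(L[...,1]<-.03)&(L[...,1]>-.07)&(L[...,2]>-.09)&(L[...,2]<.08)
P=L[m]
for z in (-.07,-.04,-.01,.03,.065):
    q=P[abs(P[:,2]-z)<.005]
    if len(q)>5: print('z',z,'x',q[:,0].min().round(4),q[:,0].max().round(4),'y',np.median(q[:,1]).round(4))
print('top z',np.median(P[(P[:,1]>-.045)][:,2]).round(4))
E
python3 - <<'E'
import pan
from h import *
plan([.5975,.204,.235],91.6)
E
```

```text
z -0.07 x -0.009 0.0101 y -0.0426
z -0.04 x -0.0087 0.0091 y -0.0538
z -0.01 x -0.009 0.009 y -0.0541
z 0.03 x -0.0093 0.0089 y -0.0544
z 0.065 x -0.008 0.0081 y -0.0547
top z -0.0711
at [0.5995 0.202  0.3274] jaw deg 91.7 tilt [-0.004  0.    -1.   ] gap 0.0183 F [ 0.3 -2.  -2.8] t 15.4
shift [ 2.  -1.6 92.4] turn [-0.0038 -0.0002  0.0017] rows 3 each [ 0.7 -0.5 30.8] [-0.0013 -0.0001  0.0006]
```

{"api": "apply_moves", "payload": {
  "linear": [
    [2,1,20],
    [0,0,25],
    [0,0,25],
    [0,0,14],
    [0,0,0],
    [0,0,0]
  ],
  "rotation": [
    [-0.003,0,0.002],
    [0,0,0],
    [0,0,0],
    [0,0,0],
    [0,0,0],
    [0,0,0]
  ],
  "hand": [1,1,1,1,1,1]
}}

```text
clock: 15.93
eef_pos: [0.5963, 0.208, 0.24]
tool_rot: [-0.001, 0.695, 0.719, 0.001]
ft_force: [0.3, 0.4, -1.1]
finger_gap: 0.0181
```

Run:
```python
from h import *
plan([.6005,.204,.136],91.6)
```

```text
at [0.5963 0.208  0.24  ] jaw deg 91.87 tilt [-0.001  0.003 -1.   ] gap 0.0181 F [ 0.3  0.4 -1.1] t 15.9
shift [ -4.4   4.2 104. ] turn [-0.0012 -0.003   0.0048] rows 3 each [-1.5  1.4 34.7] [-0.0004 -0.001   0.0016]
```

{"api": "apply_moves", "payload": {
  "linear": [
    [-4,4,0],
    [0,0,0],
    [0,0,0]
  ],
  "rotation": [
    [-0.001,-0.003,0.005],
    [0,0,0],
    [0,0,0]
  ],
  "hand": [1,1,1]
}}

```text
clock: 16.18
eef_pos: [0.6006, 0.2054, 0.2428]
tool_rot: [0.0, 0.697, 0.717, 0.001]
ft_force: [-0.8, 0.1, -1.9]
finger_gap: 0.0183
```

Run:
```python
from h import *
plan([.6005,.204,.136],91.6)
```

```text
at [0.6006 0.2054 0.2428] jaw deg 91.69 tilt [ 0.002  0.002 -1.   ] gap 0.0183 F [-0.8  0.1 -1.9] t 16.2
shift [ -1.6  -0.4 106.8] turn [ 0.0023 -0.0016  0.0015] rows 3 each [-0.5 -0.1 35.6] [ 0.0008 -0.0005  0.0005]
```

{"api": "apply_moves", "payload": {
  "linear": [
    [-2,0,14],
    [0,0,14],
    [0,0,12],
    [0,0,0]
  ],
  "rotation": [
    [0.002,-0.002,0.001],
    [0,0,0],
    [0,0,0],
    [0,0,0]
  ],
  "hand": [1,1,1,1]
}}

```text
clock: 16.52
eef_pos: [0.6028, 0.2033, 0.2026]
tool_rot: [0.001, 0.697, 0.717, 0.003]
ft_force: [-0.9, -0.6, -1.8]
finger_gap: 0.018
```

Run:
```python
from h import *
plan([.6005,.204,.136],91.6)
```

```text
at [0.6028 0.2033 0.2026] jaw deg 91.59 tilt [ 0.006  0.002 -1.   ] gap 0.018 F [-0.9 -0.6 -1.8] t 16.5
shift [ 0.7 -2.6 66.6] turn [ 0.0055 -0.0015 -0.0002] rows 2 each [ 0.3 -1.3 33.3] [ 0.0028 -0.0007 -0.0001]
```

{"api": "apply_moves", "payload": {
  "linear": [
    [1,-3,12],
    [0,0,14],
    [0,0,12],
    [0,0,10],
    [0,0,0]
  ],
  "rotation": [
    [0.005,-0.002,0],
    [0,0,0],
    [0,0,0],
    [0,0,0],
    [0,0,0]
  ],
  "hand": [1,1,1,1,1]
}}

```text
clock: 16.93
eef_pos: [0.5991, 0.2041, 0.1501]
tool_rot: [0.0, 0.697, 0.717, -0.001]
ft_force: [0.0, 0.3, -2.8]
finger_gap: 0.0181
```

Run:
```python
from h import *
plan([.6005,.204,.136],91.6)
```

```text
at [0.5991 0.2041 0.1501] jaw deg 91.57 tilt [-0.001 -0.001 -1.   ] gap 0.0181 F [ 0.   0.3 -2.8] t 16.9
shift [-0.1  1.4 14.1] turn [-0.0008  0.0011 -0.0005] rows 1 each [-0.1  1.4 14.1] [-0.0008  0.0011 -0.0005]
```

{"api": "apply_moves", "payload": {
  "linear": [
    [0,1,6],
    [0,0,5],
    [0,0,3],
    [0,0,3],
    [0,0,0]
  ],
  "rotation": [
    [0,0,0],
    [0,0,0],
    [0,0,0],
    [0,0,0],
    [0,0,0]
  ],
  "hand": [1,1,1,1,1]
}}

```text
clock: 17.35
eef_pos: [0.6017, 0.2046, 0.138]
tool_rot: [0.0, 0.697, 0.717, 0.002]
ft_force: [-0.1, 0.0, -1.4]
finger_gap: 0.0185
```

{"api": "apply_moves", "payload": {
  "linear": [
    [0,-1,3],
    [0,0,3],
    [0,0,0]
  ],
  "rotation": [
    [0,0,0],
    [0,0,0],
    [0,0,0]
  ],
  "hand": [1,1,1]
}}

```text
clock: 17.6
eef_pos: [0.6028, 0.205, 0.1374]
tool_rot: [0.001, 0.698, 0.716, 0.005]
ft_force: [-0.4, -0.2, -1.8]
finger_gap: 0.0184
```

{"api": "apply_moves", "payload": {
  "linear": [
    [0,-2,4],
    [0,0,4],
    [0,0,0]
  ],
  "rotation": [
    [0.006,0,0],
    [0,0,0],
    [0,0,0]
  ],
  "hand": [1,1,1]
}}

```text
clock: 17.85
eef_pos: [0.6045, 0.2049, 0.1374]
tool_rot: [0.001, 0.698, 0.716, 0.007]
ft_force: [-0.8, -1.0, -2.8]
finger_gap: 0.0179
```

{"api": "apply_moves", "payload": {
  "linear": [
    [0,0,0],
    [0,0,0],
    [0,0,0],
    [0,0,0]
  ],
  "rotation": [
    [0,0,0],
    [0,0,0],
    [0,0,0],
    [0,0,0]
  ],
  "hand": [0.3,0.3,0.3,0.3]
}}

```text
clock: 18.18
eef_pos: [0.6047, 0.2051, 0.1363]
tool_rot: [0.001, 0.698, 0.716, 0.008]
ft_force: [0.1, 0.1, -0.8]
finger_gap: 0.03
```

{"api": "apply_moves", "payload": {
  "linear": [
    [0,-1,-10],
    [0,0,-20],
    [0,0,-30],
    [0,0,-35],
    [0,0,-35],
    [0,0,-30],
    [0,0,-20],
    [0,0,0]
  ],
  "rotation": [
    [0.004,-0.002,0],
    [0.004,0,0],
    [0,0,0],
    [0,0,0],
    [0,0,0],
    [0,0,0],
    [0,0,0],
    [0,0,0]
  ],
  "hand": [0.3,0.3,0.3,0.3,0.3,0.3,0.3,0.3]
}}

```text
clock: 18.85
eef_pos: [0.5997, 0.2036, 0.3237]
tool_rot: [-0.003, 0.698, 0.716, -0.001]
ft_force: [1.0, 0.9, 1.4]
finger_gap: 0.0304
```

Run:
```python
from h import *
plan([.50,-.06,.34],0)
im,d,c=snap('wrist'); W=cloud(d,c)
m=(abs(W[...,2]-.207)<.01)&(W[...,0]>.52)&(W[...,0]<.67)&(W[...,1]>.187)&(W[...,1]<.313)
k,l,st,ce=cv2.connectedComponentsWithStats(m.astype(np.uint8))
for i in range(1,k):
    if st[i,4]>100:
        P=W[l==i]; print(st[i],P.min(0).round(4),P.max(0).round(4),cv2.minAreaRect((P[:,:2]*1000).astype(np.float32)))
im,d,c=snap('top')
tips('top',['bar_a_grip','bar_a_shoulder','bar_a_tip'],c)
```

```text
at [0.5997 0.2036 0.3237] jaw deg 91.53 tilt [-0.005  0.002 -1.   ] gap 0.0304 F [1.  0.9 1.4] t 18.9
shift [-260.8 -106.8  -16.4] turn [-0.006   0.0024  1.5974] rows 15 each [-17.4  -7.1  -1.1] [-0.0004  0.0002  0.1065]
[ 272  137   24  118 2664] [0.5489 0.1949 0.1982] [0.6488 0.2158 0.2096] ((598.8236083984375, 205.5392608642578), (99.51326751708984, 19.018260955810547), 1.8117544651031494)
[ 377  140   33  117 2914] [0.549  0.2865 0.197 ] [0.6482 0.3079 0.2096] ((598.5194091796875, 297.4438781738281), (98.88219451904297, 19.56946563720703), 1.9666248559951782)
top bar_a_grip [(0.72, [0.5298, -0.1572, 0.1528])]
top bar_a_shoulder [(0.9, [0.5312, -0.1211, 0.1562])]
top bar_a_tip [(0.59, [0.5042, 0.0545, 0.1535])]
```

Run:
```python
from h import *
print(np.round(tool()[2]['qpos'],2))
```

```text
[-0.74  0.29  0.46  1.31 -0.13  1.58  1.3 ]
```

{"api": "apply_moves", "payload": {
  "linear": [
    [0,0,-3],
    [0,0,0],
    [0,0,0],
    [0,0,0]
  ],
  "rotation": [
    [-0.006,0.002,0.1],
    [0,0,0.1],
    [0,0,0.1],
    [0,0,0.1]
  ],
  "hand": [0,0,0,0]
}}

```text
clock: 19.43
eef_pos: [0.5954, 0.2027, 0.3139]
tool_rot: [-0.003, 0.83, 0.558, -0.008]
ft_force: [-0.2, -0.3, -0.4]
finger_gap: 0.0428
```

Run:
```python
from h import *
plan([.51,-.13,.32],7)
print(np.round(tool()[2]['qpos'],2))
```

```text
at [0.5954 0.2027 0.3139] jaw deg 67.89 tilt [-0.016 -0.003 -1.   ] gap 0.0428 F [-0.2 -0.3 -0.4] t 19.4
shift [-340.4   46.    -3.6] turn [-0.0074  0.0156  1.0626] rows 10 each [-34.    4.6  -0.4] [-0.0007  0.0016  0.1063]
[-0.78  0.29  0.51  1.33 -0.14  1.58  0.9 ]
```

{"api": "apply_moves", "payload": {
  "linear": [
    [0,0,-2],
    [0,0,-2],
    [0,0,0],
    [0,0,0],
    [0,0,0],
    [0,0,0],
    [0,0,0],
    [0,0,0],
    [0,0,0],
    [0,0,0],
    [-12,26,0],
    [-13,32,0],
    [-13,32,0],
    [-13,32,0],
    [-13,32,0],
    [-13,32,0],
    [-12,32,0],
    [-12,32,0],
    [-12,32,0],
    [-12,32,0]
  ],
  "rotation": [
    [0,0.008,0.106],
    [0,0.007,0.106],
    [0,0,0.106],
    [0,0,0.106],
    [0,0,0.106],
    [0,0,0.106],
    [0,0,0.106],
    [0,0,0.106],
    [0,0,0.106],
    [0,0,0.106],
    [0,0,0],
    [0,0,0],
    [0,0,0],
    [0,0,0],
    [0,0,0],
    [0,0,0],
    [0,0,0],
    [0,0,0],
    [0,0,0],
    [0,0,0]
  ],
  "hand": [0,0,0,0,0,0,0,0,0,0,0,0,0,0,0,0,0,0,0,0]
}}

```text
clock: 21.1
eef_pos: [0.4742, -0.1227, 0.2922]
tool_rot: [0.003, 0.999, 0.039, -0.029]
ft_force: [1.0, -0.9, -0.7]
finger_gap: 0.0428
```

```bash
cat > bar.py <<'E'
from h import *
def bar(n='wrist',name=None):
    im,d,c=snap(n,name); W=cloud(d,c); h=cv2.cvtColor(im,cv2.COLOR_RGB2HSV)
    ok=(d>0)&(W[...,2]>.158)&(W[...,2]<.18)&(W[...,0]>.34)&(W[...,0]<.6)&(W[...,1]>-.23)&(W[...,1]<.09)
    k,l,st,ce=cv2.connectedComponentsWithStats(ok.astype(np.uint8))
    for i in range(1,k):
        if st[i,4]>60:
            P=W[l==i]; print(st[i].tolist(),P.min(0).round(4),P.max(0).round(4),[np.round(x,1) for x in cv2.minAreaRect((P[:,:2]*1000).astype(np.float32))],im[l==i].mean(0).round())
    tips(n,['bar_a_grip','bar_a_shoulder','bar_a_tip','crate'],c)
    return im,d,c,W
E
python3 - <<'E'
from bar import *
plan([.51,-.13,.32],7)
bar(name='w6')
E
```

```text
at [ 0.4742 -0.1227  0.2922] jaw deg 4.51 tilt [-0.057 -0.009 -0.998] gap 0.0428 F [ 1.  -0.9 -0.7] t 21.1
shift [ 33.5  10.3 -29.8] turn [ 0.0032  0.0579 -0.0434] rows 2 each [ 16.7   5.1 -14.9] [ 0.0016  0.029  -0.0217]
[150, 0, 50, 281, 2999] [ 0.3583 -0.2079  0.158 ] [0.393  0.0196 0.18  ] [array([363.6, -94.7]), array([ 25.5, 227.6]), np.float64(8.5)] [103.  86.  65.]
[179, 0, 53, 261, 4583] [ 0.3732 -0.1907  0.158 ] [0.422  0.0216 0.1701] [array([394.7, -84.2]), array([ 24.7, 213.4]), np.float64(8.5)] [158. 137. 119.]
[289, 0, 28, 158, 2594] [ 0.4583 -0.0913  0.158 ] [0.481  0.0273 0.1697] [array([471.5, -32.3]), array([ 20.5, 118.2]), np.float64(2.8)] [139. 105.  70.]
[340, 0, 29, 271, 4444] [ 0.5049 -0.1886  0.158 ] [0.5461 0.0299 0.1697] [array([522.3, -79.8]), array([ 24.1, 220.1]), np.float64(6.5)] [181. 123. 115.]
[376, 0, 86, 296, 3212] [ 0.5572 -0.1993  0.158 ] [0.5881 0.0337 0.18  ] [array([583. , -83.9]), array([233.5,  30.7]), np.float64(84.9)] [108.  90.  67.]
[232, 272, 102, 18, 1104] [ 0.424  -0.2049  0.158 ] [ 0.5179 -0.1998  0.18  ] [array([ 471. , -202.3]), array([93.9,  2.1]), np.float64(2.3)] [123. 102.  77.]
wrist bar_a_grip [(0.62, [0.5327, -0.1537, 0.1563])]
wrist bar_a_shoulder [(0.84, [0.5268, -0.1241, 0.1524])]
wrist bar_a_tip []
wrist crate [(0.56, [0.4734, -0.0584, 0.1338])]
```

View pics/w6.png

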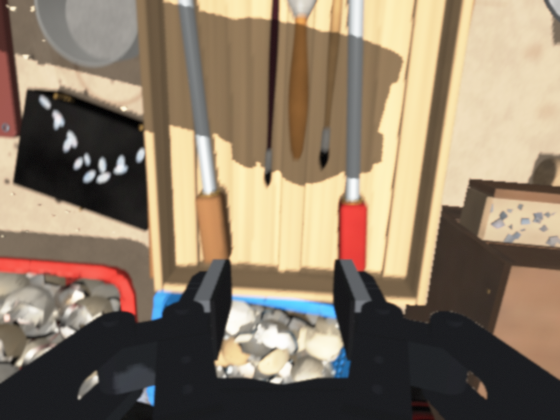

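{"api": "apply_moves", "payload": {
  "linear": [
    [0,0,0],
    [0,0,0],
    [25,12,10],
    [26,16,20],
    [0,0,20],
    [0,0,20],
    [0,0,0],
    [0,0,0]
  ],
  "rotation": [
    [0.002,0.03,-0.018],
    [0.001,0.029,-0.018],
    [0,0,0],
    [0,0,0],
    [0,0,0],
    [0,0,0],
    [0,0,0],
    [0,0,0]
  ],
  "hand": [0,0,0,0,0,0,0,0]
}}

```text
clock: 22.02
eef_pos: [0.5353, -0.1277, 0.2182]
tool_rot: [-0.002, 0.998, 0.07, 0.002]
ft_force: [0.0, -0.3, 0.5]
finger_gap: 0.0428
```

Run:
```python
from bar import *
plan([.53,-.149,.17],6.5)
bar(name='w7')
p,T,s=tool(); print('qpos',np.round(s['qpos'],2))
```

```text
at [ 0.5353 -0.1277  0.2182] jaw deg 8.0 tilt [ 0.004  0.004 -1.   ] gap 0.0428 F [ 0.  -0.3  0.5] t 22.0
shift [-8.5 20.5 48.1] turn [-0.0035 -0.0046  0.0262] rows 2 each [-4.2 10.2 24.1] [-0.0018 -0.0023  0.0131]
[0, 0, 175, 319, 8826] [ 0.3595 -0.2079  0.158 ] [ 0.4652 -0.0192  0.18  ] [array([ 374.9, -132.6]), array([ 87.7, 210.8]), np.float64(29.6)] [106.  88.  67.]
[45, 0, 70, 285, 7468] [ 0.3803 -0.1941  0.158 ] [ 0.4223 -0.0155  0.1703] [array([ 398.8, -105. ]), array([ 24.4, 179.4]), np.float64(8.3)] [164. 141. 119.]
[188, 0, 28, 152, 3476] [ 0.4645 -0.0911  0.1582] [ 0.4813 -0.0034  0.1699] [array([473.4, -47.4]), array([15.9, 87.3]), np.float64(4.0)] [127.  88.  50.]
[255, 0, 37, 301, 6684] [ 0.5082 -0.1893  0.158 ] [0.5457 0.0028 0.1695] [array([524.2, -93.5]), array([ 24. , 192.6]), np.float64(6.3)] [163. 100.  95.]
[351, 0, 52, 270, 2441] [ 0.5792 -0.1511  0.158 ] [0.5864 0.0112 0.18  ] [array([582.7, -70. ]), array([  1.2, 162.5]), np.float64(2.3)] [104.  87.  65.]
[228, 307, 113, 27, 1829] [ 0.5071 -0.2013  0.158 ] [ 0.5834 -0.1965  0.18  ] [array([ 545.2, -199. ]), array([76.4,  2.4]), np.float64(2.4)] [120.  99.  75.]
wrist bar_a_grip [(0.81, [0.5313, -0.1563, 0.1582])]
wrist bar_a_shoulder [(0.88, [0.5257, -0.1262, 0.1558])]
wrist bar_a_tip []
wrist crate [(0.58, [0.4742, -0.0585, 0.1359])]
qpos [-0.67  0.14  0.92  1.71 -0.12  1.34  0.42]
```

View pics/w7.png

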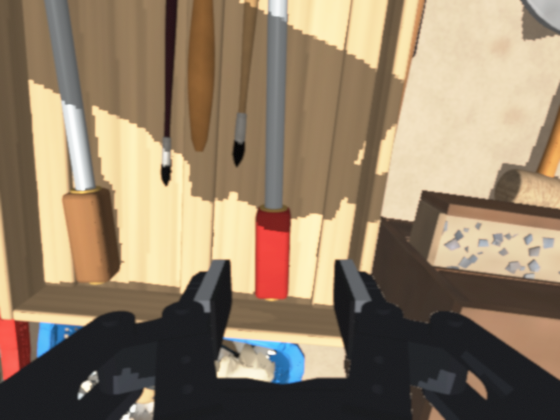

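{"api": "apply_moves", "payload": {
  "linear": [
    [-4,10,0],
    [-4,11,15],
    [0,0,25],
    [0,0,8],
    [0,0,0],
    [0,0,0]
  ],
  "rotation": [
    [-0.002,-0.002,0.013],
    [-0.002,-0.002,0.013],
    [0,0,0],
    [0,0,0],
    [0,0,0],
    [0,0,0]
  ],
  "hand": [0,0,0,0,0,0]
}}

```text
clock: 22.77
eef_pos: [0.5325, -0.1552, 0.1763]
tool_rot: [-0.001, 0.999, 0.054, 0.007]
ft_force: [0.6, 0.2, -0.2]
finger_gap: 0.0427
```

Run:
```python
from bar import *
plan([.5304,-.1495,.109],6.5)
```

```text
at [ 0.5325 -0.1552  0.1763] jaw deg 6.15 tilt [ 0.014  0.002 -1.   ] gap 0.0427 F [ 0.6  0.2 -0.2] t 22.8
shift [-2.4 -5.9 67.3] turn [-0.0005 -0.0138 -0.0061] rows 2 each [-1.2 -2.9 33.7] [-0.0003 -0.0069 -0.0031]
```

{"api": "apply_moves", "payload": {
  "linear": [
    [-2,-6,15],
    [0,0,20],
    [0,0,15],
    [0,0,0]
  ],
  "rotation": [
    [0,-0.014,-0.006],
    [0,0,0],
    [0,0,0],
    [0,0,0]
  ],
  "hand": [0,0,0,0]
}}

```text
clock: 23.1
eef_pos: [0.5325, -0.1485, 0.1276]
tool_rot: [-0.001, 0.998, 0.058, 0.002]
ft_force: [-1.0, 0.5, -0.2]
finger_gap: 0.0424
```

Run:
```python
from bar import *
plan([.5304,-.1495,.109],6.5)
```

```text
at [ 0.5325 -0.1485  0.1276] jaw deg 6.6 tilt [ 0.004  0.001 -1.   ] gap 0.0424 F [-1.   0.5 -0.2] t 23.1
shift [-2.2  0.8 18.6] turn [-0.0008 -0.0041  0.0018] rows 1 each [-2.2  0.8 18.6] [-0.0008 -0.0041  0.0018]
```

{"api": "apply_moves", "payload": {
  "linear": [
    [-2,0,10],
    [0,0,7],
    [0,0,0],
    [0,0,0],
    [0,0,0],
    [0,0,0],
    [0,0,0],
    [0,0,0]
  ],
  "rotation": [
    [0,-0.004,0],
    [0,0,0],
    [0,0,0],
    [0,0,0],
    [0,0,0],
    [0,0,0],
    [0,0,0],
    [0,0,0]
  ],
  "hand": [0,0,0,1,1,1,1,1]
}}

```text
clock: 23.77
eef_pos: [0.5323, -0.1481, 0.1124]
tool_rot: [-0.0, 0.998, 0.058, 0.001]
ft_force: [0.6, 0.7, -1.3]
finger_gap: 0.0228
```

Run:
```python
from bar import *
plan([.5304,-.1495,.2],6.5)
```

```text
at [ 0.5323 -0.1481  0.1124] jaw deg 6.7 tilt [ 0.002  0.001 -1.   ] gap 0.0228 F [ 0.6  0.7 -1.3] t 23.8
shift [ -1.8   1.1 -87.6] turn [-0.0004 -0.0024  0.0035] rows 3 each [ -0.6   0.4 -29.2] [-0.0001 -0.0008  0.0012]
```

{"api": "apply_moves", "payload": {
  "linear": [
    [0,0,-15],
    [0,0,-25],
    [0,0,-30],
    [0,0,-30],
    [0,0,-15],
    [0,0,0],
    [0,0,0]
  ],
  "rotation": [
    [0,0,0],
    [0,0,0],
    [0,0,0],
    [0,0,0],
    [0,0,0],
    [0,0,0],
    [0,0,0]
  ],
  "hand": [1,1,1,1,1,1,1]
}}

```text
clock: 24.35
eef_pos: [0.5305, -0.1484, 0.2316]
tool_rot: [-0.0, 0.998, 0.058, 0.0]
ft_force: [0.9, 0.1, -1.8]
finger_gap: 0.0226
```

```bash
cat > held.py <<'E'
from h import *
def held(name=None):
    "held bar axis from wrist depth: steel part, in world; extrapolate"
    p,T,s=tool(); im,d,c=snap('wrist',name); W=cloud(d,c); L=(W-p)@T
    m=(d>0)&(abs(L[...,0])<.03)&(L[...,1]<-.033)&(L[...,1]>-.21)&(L[...,2]<-.02)&(L[...,2]>-.075)
    P=L[m]; o=[]
    for y in np.arange(-.045,-.21,-.015):
        q=P[abs(P[:,1]-y)<.004]
        if len(q)>4:
            top=np.percentile(q[:,2],5)
            o.append([(q[:,0].min()+q[:,0].max())/2,y,top+.006,np.ptp(q[:,0])])
    o=np.array(o)
    if len(o)<3: print('few',o); return
    fx=np.polyfit(o[:,1],o[:,0],1); fz=np.polyfit(o[:,1],o[:,2],1)
    print('widths',(o[:,3]*1000).round(1)); print('x(y)',fx.round(4),'z(y)',fz.round(4),'ymin(tip)',P[:,1].min().round(4))
    A=lambda y: p+T@np.array([np.polyval(fx,y),y,np.polyval(fz,y)])
    a,b=A(-.03),A(-.2); u=(b-a)/np.linalg.norm(b-a)
    print('axis at y-.03',a.round(4),'dir',u.round(4),'heading',np.degrees(np.arctan2(u[1],u[0])).round(2),'tip est',A(P[:,1].min()).round(4))
    return im,d,c,W
E
python3 - <<'E'
from held import *
plan([.641,-.061,.217],1.65,28)
held()
im,d,c=snap('top'); W=cloud(d,c)
for x0 in np.arange(.55,.8,.05): print(x0.round(2),[ (round(float(W[...,2][(abs(W[...,0]-x0)<.02)&(abs(W[...,1]-y0)<.02)].max(initial=0)),3)) for y0 in (-.3,-.25,-.2,-.15,-.1,-.05,0,.05,.1)])
E
```

```text
at [ 0.5305 -0.1484  0.2316] jaw deg 6.63 tilt [ 0.     0.001 -1.   ] gap 0.0226 F [ 0.9  0.1 -1.8] t 24.4
shift [119.9 -74.1  14.7] turn [-0.0009 -0.0001  0.0869] rows 6 each [ 20.  -12.3   2.4] [-0.0001 -0.      0.0145]
widths [11.5 11.5 12.  11.5 11.9]
x(y) [-0.0031 -0.0013] z(y) [-0.0028 -0.0451] ymin(tip) -0.1037
axis at y-.03 [ 0.5258 -0.1188  0.2766] dir [-0.1124  0.9937 -0.0019] heading 96.45 tip est [ 0.5176 -0.0455  0.2765]
0.55 [0.0, 0.0, 0.68, 0.679, 0.684, 0.155, 0.158, 0.156, 0.19]
0.6 [0.0, 0.0, 0.0, 0.37, 0.663, 0.19, 0.19, 0.189, 0.187]
0.65 [0.0, 0.0, 0.221, 0.221, 0.14, 0.005, 0.007, 0.006, 0.008]
0.7 [0.0, 0.218, 0.221, 0.22, 0.142, 0.006, 0.008, 0.057, 0.062]
0.75 [0.223, 0.221, 0.223, 0.222, 0.141, 0.005, 0.007, 0.098, 0.1]
```

{"api": "apply_moves", "payload": {
  "linear": [
    [0,0,0],
    [18,-14,3],
    [24,-18,3],
    [24,-18,3],
    [24,-18,3],
    [23,-16,3],
    [0,0,0],
    [0,0,0]
  ],
  "rotation": [
    [0,0,0.087],
    [0,0,0],
    [0,0,0],
    [0,0,0],
    [0,0,0],
    [0,0,0],
    [0,0,0],
    [0,0,0]
  ],
  "hand": [1,1,1,1,1,1,1,1]
}}

```text
clock: 25.12
eef_pos: [0.6398, -0.0587, 0.2007]
tool_rot: [-0.001, 1.0, 0.01, -0.009]
ft_force: [-0.5, -0.1, -0.8]
finger_gap: 0.0231
```

```bash
cat > eye.py <<'E'
from held import *
def eyes_of(W):
    m=(W[...,2]>.22)&(W[...,2]<.245)&(W[...,0]>.5)&(W[...,0]<.7)&(W[...,1]>.14)&(W[...,1]<.37)
    k,l,st,ce=cv2.connectedComponentsWithStats(m.astype(np.uint8))
    for i in range(1,k):
        if st[i,4]>40:
            P=W[l==i]; t=P[P[:,2]>np.median(P[:,2])-.004]; print('eye',st[i].tolist(),P.min(0).round(4),P.max(0).round(4),'topz',np.median(t[:,2]).round(4))
E
python3 - <<'E'
from eye import *
plan([.641,-.061,.173],1.65)
r=held('w8'); eyes_of(r[3])
E
```

```text
at [ 0.6398 -0.0587  0.2007] jaw deg 1.11 tilt [-0.018  0.003 -1.   ] gap 0.0231 F [-0.5 -0.1 -0.8] t 25.1
shift [ 1.6  2.4 27.6] turn [-0.0032  0.0178 -0.0094] rows 1 each [ 1.6  2.4 27.6] [-0.0032  0.0178 -0.0094]
widths [11.5 11.5 12.  11.5 11.9]
x(y) [-0.0025 -0.0013] z(y) [-0.0016 -0.0449] ymin(tip) -0.104
axis at y-.03 [ 0.6388 -0.0288  0.2456] dir [-0.0168  0.9999  0.0014] heading 90.96 tip est [0.6376 0.0452 0.2457]
```

View pics/w8.png

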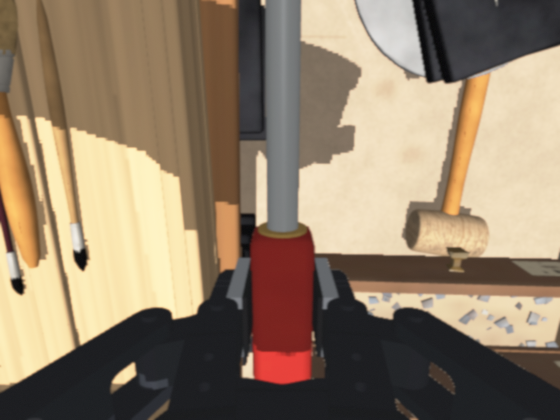

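{"api": "apply_moves", "payload": {
  "linear": [
    [2,0,10],
    [0,0,12],
    [0,0,6],
    [0,0,0],
    [0,0,0]
  ],
  "rotation": [
    [-0.003,0.018,-0.012],
    [0,0,0],
    [0,0,0],
    [0,0,0],
    [0,0,0]
  ],
  "hand": [1,1,1,1,1]
}}

```text
clock: 25.58
eef_pos: [0.6378, -0.0601, 0.1679]
tool_rot: [-0.001, 1.0, 0.014, -0.003]
ft_force: [-0.3, -0.6, -0.4]
finger_gap: 0.0226
```

```bash
cat > tipcmp.py <<'E'
from eye import *
def tipcmp(shift=.0):
    "tip and eye in top and side pictures: same-camera compare"
    p,T,s=tool()
    for n in ['top','side']:
        im,d,c=snap(n); W=cloud(d,c); print(n); eyes_of(W)
        Z=p[2]+.045
        m=(d>0)&(abs(W[...,2]-Z)<.012)&(abs(W[...,0]-p[0])<.03)&(W[...,1]>p[1]+.04)&(W[...,1]<.168)
        for y in (.0,.03,.06,.09,.12,.135):
            q=W[m&(abs(W[...,1]-y)<.008)]
            if len(q): print(' bar y',y,'x',((q[:,0].min()+q[:,0].max())/2).round(4),q[:,0].mean().round(4),'ztop',np.percentile(q[:,2],90).round(4),len(q))
        if m.any(): print(' tip y',W[m][:,1].max().round(4))
E
python3 - <<'E'
from tipcmp import *
plan([.6425,-.0587,.1728],1.8)
held(); tipcmp()
E
```

```text
at [ 0.6378 -0.0601  0.1679] jaw deg 1.62 tilt [-0.005  0.001 -1.   ] gap 0.0226 F [-0.3 -0.6 -0.4] t 25.6
shift [ 4.7 -1.3 -4.9] turn [-0.0013  0.0051 -0.0032] rows 1 each [ 4.7 -1.3 -4.9] [-0.0013  0.0051 -0.0032]
widths [11.5 11.5 11.9 11.5 11.9]
x(y) [-0.0032 -0.0013] z(y) [-0.0062 -0.0452] ymin(tip) -0.104
axis at y-.03 [ 0.636  -0.0302  0.213 ] dir [-0.0251  0.9997 -0.005 ] heading 91.44 tip est [0.6341 0.0438 0.2126]
top
eye [248, 113, 5, 14, 70] [0.6207 0.1699 0.2218] [0.6505 0.1798 0.237 ] topz 0.2331
eye [183, 114, 7, 14, 84] [0.6165 0.3175 0.2205] [0.6463 0.3305 0.238 ] topz 0.2331
eye [248, 143, 6, 14, 83] [0.5489 0.1664 0.2252] [0.5796 0.1785 0.237 ] topz 0.2326
eye [183, 144, 7, 14, 85] [0.5442 0.3162 0.2202] [0.5756 0.329  0.2383] topz 0.2323
 bar y 0.0 x 0.6354 0.6353 ztop 0.2197 35
 bar y 0.03 x 0.6353 0.6348 ztop 0.2198 35
 bar y 0.06 x 0.6347 0.6346 ztop 0.2186 35
 bar y 0.09 x 0.6338 0.6334 ztop 0.2204 39
 bar y 0.12 x 0.6339 0.6326 ztop 0.2196 38
 bar y 0.135 x 0.632 0.6315 ztop 0.2197 23
 tip y 0.1381
side
eye [245, 157, 10, 15, 71] [0.5432 0.1684 0.2204] [0.6565 0.1831 0.2346] topz 0.2309
eye [195, 159, 7, 16, 67] [0.5387 0.3178 0.2201] [0.6437 0.3319 0.2349] topz 0.231
 bar y 0.0 x 0.6322 0.6326 ztop 0.2159 21
 bar y 0.03 x 0.632 0.6328 ztop 0.2167 20
 bar y 0.06 x 0.6286 0.631 ztop 0.2156 21
 bar y 0.09 x 0.6314 0.6307 ztop 0.217 22
 bar y 0.12 x 0.6297 0.63 ztop 0.2177 22
 bar y 0.135 x 0.6287 0.6288 ztop 0.2168 19
 tip y 0.1401
```

{"api": "apply_moves", "payload": {
  "linear": [
    [5,0,-5],
    [0,0,0],
    [0,0,0]
  ],
  "rotation": [
    [-0.001,0.005,-0.003],
    [0,0,0],
    [0,0,0]
  ],
  "hand": [1,1,1]
}}

```text
clock: 25.98
eef_pos: [0.6448, -0.06, 0.1756]
tool_rot: [-0.0, 1.0, 0.016, 0.002]
ft_force: [-0.1, 0.4, -0.6]
finger_gap: 0.0225
```

Run:
```python
from tipcmp import *
plan([.6425,-.0587,.1728],1.8)
held()
```

```text
at [ 0.6448 -0.06    0.1756] jaw deg 1.83 tilt [ 0.004  0.    -1.   ] gap 0.0225 F [-0.1  0.4 -0.6] t 26.0
shift [-2.3 -1.4  2.8] turn [-0.0002 -0.0038  0.0005] rows 1 each [-2.3 -1.4  2.8] [-0.0002 -0.0038  0.0005]
widths [11.5 11.6 12.  11.5 11.9]
x(y) [-0.0026 -0.0013] z(y) [-0.0004 -0.0449] ymin(tip) -0.1037
axis at y-.03 [ 0.6425 -0.0301  0.2205] dir [-2.930e-02  9.996e-01 -2.000e-04] heading 91.68 tip est [0.6404 0.0436 0.2205]
```

{"api": "apply_moves", "payload": {
  "linear": [
    [-2,-8,2],
    [0,-8,0],
    [0,0,0]
  ],
  "rotation": [
    [0,-0.003,0],
    [0,0,0],
    [0,0,0]
  ],
  "hand": [1,1,1]
}}

```text
clock: 26.28
eef_pos: [0.6426, -0.0429, 0.174]
tool_rot: [-0.0, 1.0, 0.016, 0.001]
ft_force: [0.2, 1.3, -1.4]
finger_gap: 0.023
```

Run:
```python
from tipcmp import *
p=tool()[0]; plan([.6344+.0013+(.1758-p[1])*.0288,-.03,.1728],1.8)
held(); tipcmp()
```

```text
at [ 0.6426 -0.0429  0.174 ] jaw deg 1.79 tilt [ 0.002  0.    -1.   ] gap 0.023 F [ 0.2  1.3 -1.4] t 26.3
shift [ -0.2 -12.9   1.2] turn [-0.0004 -0.0017 -0.0003] rows 1 each [ -0.2 -12.9   1.2] [-0.0004 -0.0017 -0.0003]
widths [11.5 11.6 11.9 11.5 11.9]
x(y) [-0.0026 -0.0013] z(y) [-0.0046 -0.0451] ymin(tip) -0.1035
axis at y-.03 [ 0.6403 -0.0129  0.219 ] dir [-0.0286  0.9996 -0.0043] heading 91.64 tip est [0.6382 0.0606 0.2186]
top
eye [248, 113, 5, 14, 69] [0.6211 0.1699 0.2203] [0.6503 0.1799 0.2373] topz 0.2338
eye [183, 114, 6, 14, 83] [0.6167 0.3183 0.2212] [0.6482 0.3304 0.2386] topz 0.2334
eye [248, 143, 6, 14, 83] [0.5489 0.1664 0.2273] [0.5796 0.1785 0.2377] topz 0.2331
eye [183, 144, 7, 15, 86] [0.5447 0.3152 0.2204] [0.5756 0.3287 0.2384] topz 0.2326
 bar y 0.0 x 0.6415 0.6408 ztop 0.2263 25
 bar y 0.03 x 0.6404 0.6392 ztop 0.226 40
 bar y 0.06 x 0.6379 0.6377 ztop 0.2268 34
 bar y 0.09 x 0.6377 0.6376 ztop 0.2253 29
 bar y 0.12 x 0.6375 0.637 ztop 0.226 35
 bar y 0.135 x 0.6371 0.6366 ztop 0.2265 35
 tip y 0.1543
side
eye [245, 157, 10, 15, 75] [0.5463 0.1691 0.2203] [0.6543 0.1829 0.2348] topz 0.2312
 bar y 0.0 x 0.6359 0.6357 ztop 0.2225 16
 bar y 0.03 x 0.6359 0.6357 ztop 0.2224 19
 bar y 0.06 x 0.635 0.6357 ztop 0.2224 19
 bar y 0.09 x 0.6342 0.6347 ztop 0.2215 20
 bar y 0.12 x 0.6368 0.6339 ztop 0.2222 20
 bar y 0.135 x 0.6339 0.6342 ztop 0.2218 23
 tip y 0.1548
```

{"api": "apply_moves", "payload": {
  "linear": [
    [0,-10,1],
    [0,-10,0],
    [0,0,0]
  ],
  "rotation": [
    [0,-0.002,0],
    [0,0,0],
    [0,0,0]
  ],
  "hand": [1,1,1]
}}

```text
clock: 26.68
eef_pos: [0.6416, -0.0241, 0.173]
tool_rot: [0.0, 1.0, 0.014, -0.0]
ft_force: [-0.5, 1.5, -1.1]
finger_gap: 0.023
```

Run:
```python
from tipcmp import *
p=tool()[0]; plan([.6344+.0013+(.1758-p[1])*.0288,-.01,.1728],1.8)
```

```text
at [ 0.6416 -0.0241  0.173 ] jaw deg 1.6 tilt [-0.    -0.001 -1.   ] gap 0.023 F [-0.5  1.5 -1.1] t 26.7
shift [  0.2 -14.1   0.2] turn [ 0.0009  0.0005 -0.0035] rows 1 each [  0.2 -14.1   0.2] [ 0.0009  0.0005 -0.0035]
```

{"api": "apply_moves", "payload": {
  "linear": [
    [0,-15,0],
    [0,-15,0],
    [0,-15,0],
    [0,0,0]
  ],
  "rotation": [
    [0,0,-0.003],
    [0,0,0],
    [0,0,0],
    [0,0,0]
  ],
  "hand": [1,1,1,1]
}}

```text
clock: 27.02
eef_pos: [0.64, 0.0238, 0.1728]
tool_rot: [0.0, 1.0, 0.016, -0.0]
ft_force: [0.3, 1.5, -1.4]
finger_gap: 0.0228
```

Run:
```python
from tipcmp import *
p=tool()[0]; plan([.6344+.0013+(.1758-p[1])*.0288,.06,.1728],1.8)
held()
```

```text
at [0.64   0.0238 0.1728] jaw deg 1.8 tilt [-0.001 -0.001 -1.   ] gap 0.0228 F [ 0.3  1.5 -1.4] t 27.0
shift [  1.2 -36.1  -0. ] turn [0.001  0.0007 0.0001] rows 2 each [  0.6 -18.1  -0. ] [0.0005 0.0003 0.    ]
widths [11.5 11.6 11.9 11.6 11.9]
x(y) [-0.0024 -0.0013] z(y) [-0.0043 -0.0451] ymin(tip) -0.1037
axis at y-.03 [0.6379 0.0538 0.2178] dir [-0.0291  0.9996 -0.0053] heading 91.67 tip est [0.6358 0.1275 0.2174]
```

{"api": "apply_moves", "payload": {
  "linear": [
    [1,-15,0],
    [0,-15,0],
    [0,-15,0],
    [0,-15,0],
    [0,0,0]
  ],
  "rotation": [
    [0.002,0,0],
    [0,0,0],
    [0,0,0],
    [0,0,0],
    [0,0,0]
  ],
  "hand": [1,1,1,1,1]
}}

```text
clock: 27.48
eef_pos: [0.6391, 0.0833, 0.1731]
tool_rot: [0.001, 1.0, 0.013, -0.0]
ft_force: [-0.2, 1.3, -0.3]
finger_gap: 0.0228
```

Run:
```python
from tipcmp import *
p=tool()[0]; plan([.6344+.0013+(.1758-p[1])*.0288,.12,.1728],1.8)
r=held(); eyes_of(r[3])
im,d,c=snap('top'); W=cloud(d,c); eyes_of(W)
for y in (.2,.22,.24,.26,.28):
    m=(d>0)&(abs(W[...,1]-y)<.006)&(abs(W[...,0]-.633)<.02)&(W[...,2]>.211)&(W[...,2]<.235); q=W[m]
    if len(q): print(y,((q[:,0].min()+q[:,0].max())/2).round(4),np.percentile(q[:,2],90).round(4),len(q))
```

```text
at [0.6391 0.0833 0.1731] jaw deg 1.51 tilt [-0.    -0.001 -1.   ] gap 0.0228 F [-0.2  1.3 -0.3] t 27.5
shift [  0.2 -36.7   0.3] turn [ 0.0011  0.0002 -0.0051] rows 2 each [  0.1 -18.3   0.1] [ 0.0006  0.0001 -0.0025]
widths [11.5 11.5 12.  30.2 11.8]
x(y) [ 0.0005 -0.0012] z(y) [ 0.0684 -0.0417] ymin(tip) -0.1036
axis at y-.03 [0.6371 0.1133 0.2169] dir [-0.0267  0.9974  0.0672] heading 91.54 tip est [0.6352 0.1869 0.2218]
eye [230, 0, 103, 148, 7995] [0.6199 0.14   0.22  ] [0.6504 0.1865 0.2358] topz 0.2334
eye [0, 7, 112, 52, 5195] [0.5482 0.1669 0.22  ] [0.5791 0.1802 0.2359] topz 0.2335
eye [206, 113, 57, 14, 252] [0.6208 0.1471 0.2201] [0.6504 0.2787 0.2369] topz 0.2234
eye [183, 114, 7, 14, 84] [0.617  0.3177 0.2203] [0.6461 0.331  0.24  ] topz 0.2326
eye [248, 143, 6, 14, 81] [0.5488 0.1665 0.2256] [0.5798 0.1785 0.2391] topz 0.2336
eye [183, 144, 7, 14, 85] [0.5451 0.3157 0.2217] [0.5762 0.3288 0.2372] topz 0.2334
0.2 0.6345 0.2244 30
0.22 0.6354 0.2236 30
0.24 0.6361 0.223 31
0.26 0.6332 0.2241 25
0.28 0.6334 0.2237 10
```

{"api": "apply_moves", "payload": {
  "linear": [
    [0,-12,0],
    [0,-12,0],
    [0,-10,0],
    [0,0,0]
  ],
  "rotation": [
    [0.001,0,-0.004],
    [0,0,0],
    [0,0,0],
    [0,0,0]
  ],
  "hand": [1,1,1,1]
}}

```text
clock: 27.92
eef_pos: [0.6384, 0.114, 0.1736]
tool_rot: [0.001, 1.0, 0.012, 0.0]
ft_force: [-0.2, -0.5, -1.7]
finger_gap: 0.0228
```

```bash
cat > seg.py <<'E'
from tipcmp import *
def seg(x0):
    im,d,c=snap('top'); W=cloud(d,c)
    for y in (.2,.22,.24,.26,.28,.3):
        m=(d>0)&(abs(W[...,1]-y)<.006)&(abs(W[...,0]-x0)<.02)&(W[...,2]>.211)&(W[...,2]<.235); q=W[m]
        if len(q): print(y,((q[:,0].min()+q[:,0].max())/2).round(4),np.percentile(q[:,2],90).round(4),len(q))
E
python3 - <<'E'
from seg import *
p=tool()[0]; plan([.6344+.0013+(.1758-p[1])*.0288,.148,.1728],1.8)
seg(.633)
E
```

```text
at [0.6384 0.114  0.1736] jaw deg 1.37 tilt [ 0.001 -0.002 -1.   ] gap 0.0228 F [-0.2 -0.5 -1.7] t 27.9
shift [ -0.1 -34.1   0.7] turn [ 0.0024 -0.0006 -0.0076] rows 1 each [ -0.1 -34.1   0.7] [ 0.0024 -0.0006 -0.0076]
0.2 0.6363 0.2246 29
0.22 0.636 0.225 24
0.24 0.6352 0.2222 32
0.26 0.6352 0.2247 30
0.28 0.635 0.2248 24
0.3 0.6284 0.225 28
```

{"api": "apply_moves", "payload": {
  "linear": [
    [0,-3,0],
    [0,-6,0],
    [0,-6,0],
    [0,0,0]
  ],
  "rotation": [
    [0.001,0,-0.009],
    [0,0,-0.003],
    [0,0,0],
    [0,0,0]
  ],
  "hand": [1,1,1,1]
}}

```text
clock: 28.3
eef_pos: [0.638, 0.1277, 0.1737]
tool_rot: [0.001, 1.0, 0.018, 0.0]
ft_force: [0.1, 0.2, -1.6]
finger_gap: 0.0227
```

Run:
```python
from seg import *
p=tool()[0]; plan([.6344+.0013+(.1758-p[1])*.0288,.148,.1728],1.8)
seg(.633)
```

```text
at [0.638  0.1277 0.1737] jaw deg 2.01 tilt [ 0.001 -0.003 -1.   ] gap 0.0227 F [ 0.1  0.2 -1.6] t 28.3
shift [ -0.2 -20.3   0.8] turn [ 0.0026 -0.0007  0.0036] rows 1 each [ -0.2 -20.3   0.8] [ 0.0026 -0.0007  0.0036]
0.22 0.6342 0.2244 24
0.24 0.6337 0.2246 26
0.26 0.6333 0.2258 25
0.28 0.6332 0.2236 27
0.3 0.6262 0.2247 32
```

Tip should be just inside the far-left eye with no force; continue till the shoulder stops.

{"api": "apply_moves", "payload": {
  "linear": [
    [0,-6,0],
    [0,-6,0],
    [0,-4,0],
    [0,0,0]
  ],
  "rotation": [
    [0.002,0,0.002],
    [0,0,0],
    [0,0,0],
    [0,0,0]
  ],
  "hand": [1,1,1,1]
}}

```text
clock: 28.68
eef_pos: [0.6376, 0.1437, 0.1737]
tool_rot: [0.0, 1.0, 0.015, 0.0]
ft_force: [0.0, -0.9, -1.2]
finger_gap: 0.0227
```

{"api": "apply_moves", "payload": {
  "linear": [
    [0,-4,0],
    [0,-4,0],
    [0,0,0]
  ],
  "rotation": [
    [0,0,0],
    [0,0,0],
    [0,0,0]
  ],
  "hand": [1,1,1]
}}

```text
clock: 28.93
eef_pos: [0.6375, 0.1434, 0.174]
tool_rot: [0.006, 1.0, 0.012, 0.0]
ft_force: [0.8, 0.7, -0.2]
finger_gap: 0.0231
```

Run:
```python
from seg import *
p=tool()[0]; plan([.6344+.0013+(.1758-p[1])*.0288,.148,.1728],1.8)
im,d,c=snap('top'); W=cloud(d,c)
m=(d>0)&(abs(W[...,0]-.632)<.012)&(W[...,1]>.325)&(W[...,1]<.38)&(W[...,2]>.2); print('beyond',m.sum(),W[m][:,1].max(initial=0))
im,d,c=snap('wrist','w9')
```

```text
at [0.6375 0.1434 0.174 ] jaw deg 1.39 tilt [ 0.    -0.011 -1.   ] gap 0.0231 F [ 0.8  0.7 -0.2] t 28.9
shift [-0.7 -4.6  1.1] turn [ 0.0112 -0.     -0.0071] rows 1 each [-0.7 -4.6  1.1] [ 0.0112 -0.     -0.0071]
beyond 43 0.34193475679742763
```

View pics/w9.png

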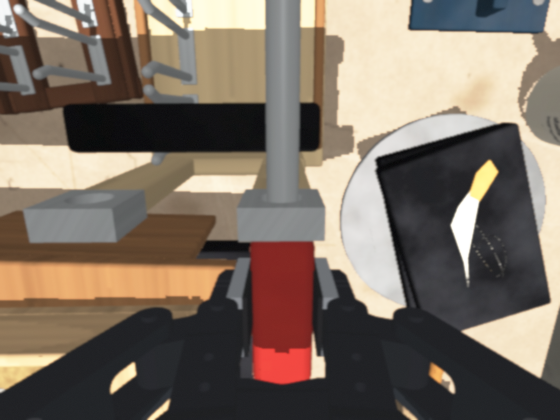

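{"api": "apply_moves", "payload": {
  "linear": [
    [0,-6,0],
    [0,0,0],
    [0,0,0],
    [0,0,0],
    [0,0,0]
  ],
  "rotation": [
    [0,0,0],
    [0,0,0],
    [0,0,0],
    [0,0,0],
    [0,0,0]
  ],
  "hand": [1,1,0.2,0.2,0.2]
}}

```text
clock: 29.45
eef_pos: [0.6378, 0.1447, 0.1744]
tool_rot: [0.008, 1.0, 0.01, 0.0]
ft_force: [0.2, 1.2, 0.1]
finger_gap: 0.0339
```

{"api": "apply_moves", "payload": {
  "linear": [
    [0,1,-10],
    [0,0,-20],
    [0,0,-30],
    [0,0,-30],
    [0,0,-20],
    [0,0,0],
    [0,0,0]
  ],
  "rotation": [
    [0.006,0,0],
    [0.005,0,0],
    [0,0,0],
    [0,0,0],
    [0,0,0],
    [0,0,0],
    [0,0,0]
  ],
  "hand": [0.2,0.2,0.2,0.2,0.2,0.2,0.2]
}}

```text
clock: 30.03
eef_pos: [0.6369, 0.1475, 0.2928]
tool_rot: [-0.0, 1.0, 0.012, 0.001]
ft_force: [-0.3, -0.0, -0.0]
finger_gap: 0.0344
```

Run:
```python
from seg import *
plan([.44,-.13,.29],8)
im,d,c=snap('wrist','w10'); W=cloud(d,c); eyes_of(W)
h=cv2.cvtColor(im,cv2.COLOR_RGB2HSV); red=(h[...,1]>170)&((h[...,0]<8)|(h[...,0]>172))&(d>0)&(W[...,2]>.18)
P=W[red]; print('red grip',P.min(0).round(4),P.max(0).round(4)) if len(P) else None
im,d,c=snap('top')
tips('top',['bar_a_grip','bar_b_grip','bar_b_shoulder','bar_b_tip'],c)
```

```text
at [0.6369 0.1475 0.2928] jaw deg 1.42 tilt [ 0.001  0.001 -1.   ] gap 0.0344 F [-0.3 -0.  -0. ] t 30.0
shift [-203.7  272.5    2.4] turn [-0.0004 -0.0013 -0.1148] rows 10 each [-20.4  27.3   0.2] [-0.     -0.0001 -0.0115]
eye [260, 0, 46, 225, 5010] [0.6199 0.14   0.22  ] [0.6499 0.2817 0.2357] topz 0.2247
eye [150, 164, 51, 22, 1003] [0.5477 0.1669 0.22  ] [0.5784 0.1799 0.2362] topz 0.2336
red grip [0.6247 0.1053 0.2218] [0.6471 0.1667 0.2295]
top bar_a_grip []
top bar_b_grip [(0.64, [0.4079, -0.1592, 0.1528])]
top bar_b_shoulder [(0.93, [0.4038, -0.1289, 0.1556]), (0.39, [0.5975, 0.2471, 0.0527])]
top bar_b_tip [(0.68, [0.3766, 0.0434, 0.1579]), (0.25, [0.5948, 0.2498, -0.0044])]
```

Run:
```python
from seg import *
im,d,c=snap('wrist'); W=cloud(d,c)
u,v=pix(np.array([.6365,.165,.229]),c).astype(int); print(u,v)
for r in range(v-12,v+10,2): print(r,W[r,u].round(4),im[r,u], W[r,u+8].round(4))
cv2.imwrite('pics/w11.png',cv2.resize(im[v-50:v+50,u-70:u+70,::-1],None,fx=5,fy=5,interpolation=cv2.INTER_CUBIC))
```

```text
286 190
178 [0.6361 0.174  0.2336] [135 138 138] [0.6412 0.1742 0.2339]
180 [0.6361 0.1726 0.2332] [134 138 138] [0.6413 0.1728 0.2336]
182 [0.6361 0.1715 0.2341] [135 137 137] [0.6414 0.1713 0.2329]
184 [0.6362 0.1697 0.2318] [131 123 121] [0.6414 0.1702 0.2337]
186 [0.6363 0.1671 0.2255] [121  56  50] [0.6417 0.1673 0.2262]
188 [0.6363 0.1659 0.2265] [126  38  34] [0.6418 0.1657 0.2251]
190 [0.6363 0.1647 0.2273] [127  38  33] [0.6417 0.165  0.2279]
192 [0.6364 0.1633 0.2273] [128  38  33] [0.6418 0.1634 0.2269]
194 [0.6364 0.1618 0.2266] [128  39  34] [0.6418 0.1622 0.228 ]
196 [0.6364 0.1609 0.2287] [128  39  34] [0.6419 0.1605 0.2264]
198 [0.6365 0.1593 0.2278] [128  38  34] [0.6419 0.1592 0.2269]
```

View pics/w11.png

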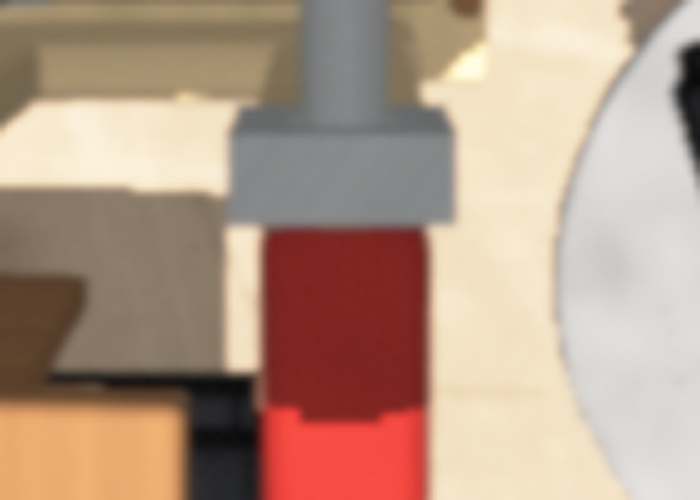

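{"api": "apply_moves", "payload": {
  "linear": [
    [0,0,0],
    [0,0,0],
    [-24,22,0],
    [-28,27,0],
    [-28,27,0],
    [-28,27,0],
    [-28,27,0],
    [-28,27,0],
    [-28,27,0],
    [-28,27,0],
    [-26,24,0],
    [0,0,0],
    [0,0,0]
  ],
  "rotation": [
    [0,0,-0.062],
    [0,0,-0.062],
    [0,0,0],
    [0,0,0],
    [0,0,0],
    [0,0,0],
    [0,0,0],
    [0,0,0],
    [0,0,0],
    [0,0,0],
    [0,0,0],
    [0,0,0],
    [0,0,0]
  ],
  "hand": [0.2,0.2,0.2,0.2,0.2,0.2,0.2,0.2,0.2,0.2,0.2,0.2,0.2]
}}

```text
clock: 31.47
eef_pos: [0.4184, -0.1325, 0.2819]
tool_rot: [0.001, 0.997, 0.081, -0.007]
ft_force: [-0.8, 1.6, -1.2]
finger_gap: 0.0338
```

Run:
```python
from bar import *
plan([.406,-.156,.19],8.5)
im,d,c,W=bar(name='w12')
for y in (-.17,-.155,-.14,-.12):
    r=[]
    for x in np.arange(.345,.46,.006):
        m=(d>0)&(abs(W[...,0]-x)<.002)&(abs(W[...,1]-y)<.003)
        r.append(int(round(np.median(W[m][:,2])*1000)) if m.any() else 0)
    print(y,r)
```

```text
at [ 0.4184 -0.1325  0.2819] jaw deg 9.32 tilt [-0.013 -0.004 -1.   ] gap 0.0338 F [-0.8  1.6 -1.2] t 31.5
shift [-14.8  21.   92.1] turn [0.0016 0.0137 0.0144] rows 3 each [-4.9  7.  30.7] [0.0005 0.0046 0.0048]
[214, 0, 25, 270, 1207] [ 0.3592 -0.2083  0.1581] [0.3708 0.0069 0.18  ] [array([ 363.9, -100.7]), array([  2.8, 215.3]), np.float64(3.0)] [100.  83.  63.]
[253, 0, 29, 262, 4830] [ 0.3754 -0.1938  0.158 ] [0.4218 0.0115 0.1699] [array([396.1, -91.1]), array([ 23.6, 206. ]), np.float64(8.3)] [157. 135. 114.]
[359, 0, 44, 160, 2747] [ 0.46   -0.0913  0.1581] [0.4807 0.0262 0.1695] [array([471.1, -32.8]), array([ 18.1, 117.4]), np.float64(2.1)] [181. 132.  81.]
[366, 0, 194, 308, 6192] [ 0.5024 -0.2016  0.158 ] [0.5888 0.0424 0.18  ] [array([579.1, -91.5]), array([255.3,  81.9]), np.float64(72.8)] [103.  86.  65.]
[242, 269, 81, 21, 895] [ 0.3904 -0.206   0.158 ] [ 0.4626 -0.202   0.18  ] [array([ 426.5, -204. ]), array([72.3,  2. ]), np.float64(1.9)] [118.  98.  74.]
wrist bar_a_grip []
wrist bar_a_shoulder []
wrist bar_a_tip []
wrist crate [(0.95, [0.476, -0.0635, 0.1357])]
-0.17 [136, 136, 184, 185, 152, 151, 152, 151, 143, 168, 168, 168, 167, 144, 143, 143, 143, 144, 143, 144]
-0.155 [136, 0, 185, 186, 152, 152, 152, 151, 165, 168, 168, 168, 165, 143, 143, 144, 143, 143, 143, 143]
-0.14 [136, 0, 185, 185, 152, 377, 375, 373, 167, 357, 168, 168, 143, 144, 144, 337, 144, 143, 143, 144]
-0.12 [136, 0, 185, 181, 151, 152, 151, 145, 393, 397, 398, 399, 399, 398, 395, 348, 338, 342, 371, 375]
```

View pics/w12.png

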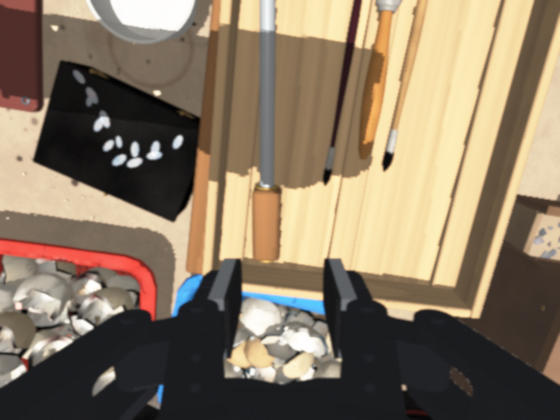

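{"api": "apply_moves", "payload": {
  "linear": [
    [-7,10,10],
    [-8,11,25],
    [0,0,30],
    [0,0,25],
    [0,0,0],
    [0,0,0]
  ],
  "rotation": [
    [0.001,0.007,0.007],
    [0.001,0.007,0.007],
    [0,0,0],
    [0,0,0],
    [0,0,0],
    [0,0,0]
  ],
  "hand": [0.2,0.2,0.2,0.2,0.2,0.2]
}}

```text
clock: 32.22
eef_pos: [0.4109, -0.1513, 0.1897]
tool_rot: [0.006, 0.997, 0.08, -0.002]
ft_force: [0.4, 0.2, 0.5]
finger_gap: 0.0342
```

Run:
```python
from bar import *
plan([.4058,-.155,.115],8.4)
```

```text
at [ 0.4109 -0.1513  0.1897] jaw deg 9.14 tilt [-0.003 -0.012 -1.   ] gap 0.0342 F [0.4 0.2 0.5] t 32.2
shift [-5.3  2.  74.8] turn [0.0113 0.0044 0.013 ] rows 3 each [-1.8  0.7 24.9] [0.0038 0.0015 0.0043]
```

{"api": "apply_moves", "payload": {
  "linear": [
    [-5,2,12],
    [0,0,20],
    [0,0,12],
    [0,0,0],
    [0,0,0]
  ],
  "rotation": [
    [0.011,0.004,0.013],
    [0,0,0],
    [0,0,0],
    [0,0,0],
    [0,0,0]
  ],
  "hand": [0.2,0.2,0.2,0.2,0.2]
}}

```text
clock: 32.63
eef_pos: [0.4093, -0.154, 0.1479]
tool_rot: [0.001, 0.997, 0.073, 0.002]
ft_force: [-0.1, 0.5, 0.3]
finger_gap: 0.0342
```

Run:
```python
from bar import *
plan([.4058,-.155,.115],8.4)
```

```text
at [ 0.4093 -0.154   0.1479] jaw deg 8.42 tilt [ 0.004 -0.001 -1.   ] gap 0.0342 F [-0.1  0.5  0.3] t 32.6
shift [-3.7  0.5 32.8] turn [ 0.0016 -0.004   0.0003] rows 1 each [-3.7  0.5 32.8] [ 0.0016 -0.004   0.0003]
```

{"api": "apply_moves", "payload": {
  "linear": [
    [-4,0,6],
    [0,0,6],
    [0,0,0]
  ],
  "rotation": [
    [0.001,-0.004,0],
    [0,0,0],
    [0,0,0]
  ],
  "hand": [0.2,0.2,0.2]
}}

```text
clock: 32.88
eef_pos: [0.4066, -0.1548, 0.1372]
tool_rot: [0.0, 0.997, 0.073, 0.001]
ft_force: [-0.2, 0.4, 0.4]
finger_gap: 0.0342
```

Run:
```python
from bar import *
plan([.4058,-.155,.115],8.4)
```

```text
at [ 0.4066 -0.1548  0.1372] jaw deg 8.41 tilt [ 0.003 -0.    -1.   ] gap 0.0342 F [-0.2  0.4  0.4] t 32.9
shift [-0.9  0.1 22.2] turn [ 0.0005 -0.0029  0.0001] rows 1 each [-0.9  0.1 22.2] [ 0.0005 -0.0029  0.0001]
```

{"api": "apply_moves", "payload": {
  "linear": [
    [-1,0,10],
    [0,0,9],
    [0,0,3],
    [0,0,0],
    [0,0,0],
    [0,0,0],
    [0,0,0],
    [0,0,0]
  ],
  "rotation": [
    [0,-0.003,0],
    [0,0,0],
    [0,0,0],
    [0,0,0],
    [0,0,0],
    [0,0,0],
    [0,0,0],
    [0,0,0]
  ],
  "hand": [0.2,0.2,0.2,0.2,1,1,1,1]
}}

```text
clock: 33.55
eef_pos: [0.4051, -0.1557, 0.1153]
tool_rot: [0.0, 0.997, 0.073, -0.002]
ft_force: [-0.4, 1.4, 4.9]
finger_gap: 0.0223
```

{"api": "apply_moves", "payload": {
  "linear": [
    [0,0,-15],
    [0,0,-25],
    [0,0,-30],
    [0,0,-30],
    [0,0,-20],
    [0,0,0],
    [0,0,0]
  ],
  "rotation": [
    [0,0,0],
    [0,0,0],
    [0,0,0],
    [0,0,0],
    [0,0,0],
    [0,0,0],
    [0,0,0]
  ],
  "hand": [1,1,1,1,1,1,1]
}}

```text
clock: 34.13
eef_pos: [0.403, -0.155, 0.2363]
tool_rot: [0.001, 0.997, 0.073, -0.005]
ft_force: [-0.5, -0.2, -1.6]
finger_gap: 0.0225
```

Run:
```python
from held import *
plan([.57,-.061,.23],1.8,28)
held()
```

```text
at [ 0.403  -0.155   0.2363] jaw deg 8.36 tilt [-0.011 -0.002 -1.   ] gap 0.0225 F [-0.5 -0.2 -1.6] t 34.1
shift [179.  -68.7   4.3] turn [0.0013 0.011  0.1145] rows 7 each [25.6 -9.8  0.6] [0.0002 0.0016 0.0164]
widths [11.8 11.4 11.4 11.8 11.8]
x(y) [-0.006  -0.0012] z(y) [ 0.008  -0.0412] ymin(tip) -0.1044
axis at y-.03 [ 0.3981 -0.1254  0.2778] dir [-0.1394  0.9902  0.0073] heading 98.02 tip est [ 0.3877 -0.0517  0.2783]
```

{"api": "apply_moves", "payload": {
  "linear": [
    [0,0,0],
    [0,0,0],
    [20,-10,0],
    [25,-12,2],
    [25,-13,2],
    [25,-13,2],
    [25,-12,2],
    [25,-12,2],
    [25,-12,2],
    [0,0,0],
    [0,0,0]
  ],
  "rotation": [
    [0.001,0.006,0.056],
    [0,0.005,0.056],
    [0,0,0],
    [0,0,0],
    [0,0,0],
    [0,0,0],
    [0,0,0],
    [0,0,0],
    [0,0,0],
    [0,0,0],
    [0,0,0]
  ],
  "hand": [1,1,1,1,1,1,1,1,1,1,1]
}}

```text
clock: 35.1
eef_pos: [0.5714, -0.0637, 0.2043]
tool_rot: [0.003, 1.0, 0.013, -0.008]
ft_force: [0.1, -0.4, -0.2]
finger_gap: 0.0223
```

Run:
```python
from held import *
p=tool()[0]; plan([.5624+.0012+(.1738-p[1])*.0283,-.065,.1755],1.96)
held()
```

```text
at [ 0.5714 -0.0637  0.2043] jaw deg 1.46 tilt [-0.017 -0.006 -1.   ] gap 0.0223 F [ 0.1 -0.4 -0.2] t 35.1
shift [-0.7  1.1 28.8] turn [ 0.0053  0.0167 -0.0086] rows 1 each [-0.7  1.1 28.8] [ 0.0053  0.0167 -0.0086]
widths [11.8 11.4 11.5 11.8 11.8]
x(y) [-0.0055 -0.0012] z(y) [ 0.0084 -0.0412] ymin(tip) -0.1044
axis at y-.03 [ 0.5703 -0.0335  0.2455] dir [-0.02    0.9998  0.003 ] heading 91.15 tip est [0.5688 0.0409 0.2458]
```

{"api": "apply_moves", "payload": {
  "linear": [
    [-1,0,10],
    [0,0,10],
    [0,0,7],
    [0,0,0],
    [0,0,0]
  ],
  "rotation": [
    [-0.003,0.017,-0.009],
    [0,0,0],
    [0,0,0],
    [0,0,0],
    [0,0,0]
  ],
  "hand": [1,1,1,1,1]
}}

```text
clock: 35.57
eef_pos: [0.5665, -0.0646, 0.1737]
tool_rot: [0.003, 1.0, 0.016, -0.001]
ft_force: [0.1, -0.6, -0.7]
finger_gap: 0.0226
```

```bash
cat > b2.py <<'E'
from seg import *
def b2(y):
    p=tool()[0]; plan([.5624+.0012+(.1738-p[1])*.0283,y,.1767],1.96); print('(add -.008 to turn x)')
E
python3 - <<'E'
from b2 import *
b2(-.05); held(); tipcmp()
E
```

```text
at [ 0.5665 -0.0646  0.1737] jaw deg 1.87 tilt [-0.002 -0.006 -1.   ] gap 0.0226 F [ 0.1 -0.6 -0.7] t 35.6
shift [  4.3 -14.5  -3.1] turn [ 0.0055  0.0025 -0.0015] rows 1 each [  4.3 -14.5  -3.1] [ 0.0055  0.0025 -0.0015]
(add -.008 to turn x)
widths [11.8 11.4 11.8 11.8 11.8]
x(y) [-0.0058 -0.0012] z(y) [ 0.0075 -0.0413] ymin(tip) -0.1044
axis at y-.03 [ 0.5646 -0.0344  0.215 ] dir [-0.0269  0.9996  0.0019] heading 91.54 tip est [0.5626 0.04   0.2152]
top
eye [179, 113, 87, 15, 538] [0.617 0.14  0.22 ] [0.6509 0.3411 0.239 ] topz 0.2261
eye [248, 143, 6, 15, 84] [0.549  0.1664 0.2209] [0.5799 0.1785 0.2374] topz 0.233
eye [183, 144, 6, 14, 83] [0.5448 0.3157 0.2291] [0.5759 0.3292 0.238 ] topz 0.2329
 bar y 0.0 x 0.5635 0.5633 ztop 0.2217 33
 bar y 0.03 x 0.5634 0.5631 ztop 0.2217 34
 bar y 0.06 x 0.5624 0.5625 ztop 0.2224 35
 bar y 0.09 x 0.5623 0.5621 ztop 0.222 35
 bar y 0.12 x 0.5616 0.5617 ztop 0.2229 35
 bar y 0.135 x 0.5616 0.5616 ztop 0.2225 23
 tip y 0.1674
side
eye [245, 157, 15, 15, 109] [0.5445 0.1408 0.2202] [0.6575 0.183  0.2341] topz 0.2269
eye [191, 159, 46, 7, 115] [0.6142 0.2118 0.22  ] [0.6463 0.3435 0.2332] topz 0.2233
 bar y 0.0 x 0.5597 0.5604 ztop 0.2193 20
 bar y 0.03 x 0.5602 0.5612 ztop 0.2188 22
 bar y 0.06 x 0.5613 0.5604 ztop 0.218 20
 bar y 0.09 x 0.5582 0.5588 ztop 0.2195 22
 bar y 0.12 x 0.5573 0.557 ztop 0.219 23
 bar y 0.135 x 0.5581 0.5583 ztop 0.2188 18
 tip y 0.1394
```

{"api": "apply_moves", "payload": {
  "linear": [
    [4,-7,-3],
    [0,-7,0],
    [0,0,0]
  ],
  "rotation": [
    [-0.003,0.002,-0.001],
    [0,0,0],
    [0,0,0]
  ],
  "hand": [1,1,1]
}}

```text
clock: 35.97
eef_pos: [0.5718, -0.0494, 0.1787]
tool_rot: [0.004, 1.0, 0.017, 0.001]
ft_force: [0.5, -0.1, -2.4]
finger_gap: 0.0225
```

Run:
```python
from b2 import *
b2(-.03); held(); tipcmp()
```

```text
at [ 0.5718 -0.0494  0.1787] jaw deg 1.89 tilt [ 0.003 -0.009 -1.   ] gap 0.0225 F [ 0.5 -0.1 -2.4] t 36.0
shift [ -1.3 -19.5   1.8] turn [ 0.0087 -0.0026 -0.0012] rows 1 each [ -1.3 -19.5   1.8] [ 0.0087 -0.0026 -0.0012]
(add -.008 to turn x)
widths [11.8 11.5 11.8 11.8 11.7]
x(y) [-0.0054 -0.0012] z(y) [ 0.0106 -0.041 ] ymin(tip) -0.1043
axis at y-.03 [ 0.5697 -0.0191  0.2198] dir [-0.0277  0.9996  0.0019] heading 91.59 tip est [0.5677 0.0552 0.2199]
top
eye [179, 113, 87, 15, 544] [0.6161 0.14   0.22  ] [0.6503 0.3409 0.2378] topz 0.2262
eye [248, 143, 6, 14, 82] [0.5492 0.1663 0.2253] [0.5796 0.1785 0.2389] topz 0.2333
eye [183, 144, 7, 15, 87] [0.5445 0.3158 0.2217] [0.5752 0.3292 0.2376] topz 0.2328
 bar y 0.0 x 0.5695 0.5693 ztop 0.227 35
 bar y 0.03 x 0.5695 0.569 ztop 0.2266 35
 bar y 0.06 x 0.5689 0.5686 ztop 0.2263 35
 bar y 0.09 x 0.5682 0.5681 ztop 0.2284 35
 bar y 0.12 x 0.5674 0.5669 ztop 0.2261 42
 bar y 0.135 x 0.5673 0.5658 ztop 0.2281 37
 tip y 0.1672
side
eye [242, 157, 19, 15, 116] [0.5437 0.1405 0.22  ] [0.6517 0.1939 0.2336] topz 0.2271
eye [191, 159, 41, 16, 145] [0.5422 0.2264 0.22  ] [0.6417 0.3437 0.234 ] topz 0.2235
 bar y 0.0 x 0.5659 0.566 ztop 0.223 22
 bar y 0.03 x 0.5655 0.5655 ztop 0.2244 22
 bar y 0.06 x 0.5649 0.5653 ztop 0.2227 23
 bar y 0.09 x 0.562 0.5633 ztop 0.2245 23
 bar y 0.12 x 0.5636 0.5625 ztop 0.2229 21
 bar y 0.135 x 0.5634 0.5631 ztop 0.223 22
 tip y 0.1529
```

{"api": "apply_moves", "payload": {
  "linear": [
    [-2,-4,2],
    [0,0,0],
    [0,0,0]
  ],
  "rotation": [
    [0,-0.002,-0.001],
    [0,0,0],
    [0,0,0]
  ],
  "hand": [1,1,1]
}}

```text
clock: 36.37
eef_pos: [0.5691, -0.0473, 0.1763]
tool_rot: [0.005, 1.0, 0.016, 0.0]
ft_force: [-0.5, 0.0, -0.9]
finger_gap: 0.0226
```

Run:
```python
from b2 import *
b2(-.03); held(); tipcmp()
```

```text
at [ 0.5691 -0.0473  0.1763] jaw deg 1.86 tilt [ 0.   -0.01 -1.  ] gap 0.0226 F [-0.5  0.  -0.9] t 36.4
shift [  1.4 -17.2  -0.6] turn [ 0.0095 -0.0002 -0.0017] rows 1 each [  1.4 -17.2  -0.6] [ 0.0095 -0.0002 -0.0017]
(add -.008 to turn x)
widths [11.8 11.4 11.8 11.8 11.8]
x(y) [-0.0056 -0.0012] z(y) [ 0.0096 -0.0411] ymin(tip) -0.1043
axis at y-.03 [ 0.567  -0.0169  0.2175] dir [-2.690e-02  9.996e-01  1.000e-04] heading 91.54 tip est [0.565  0.0573 0.2175]
top
eye [179, 113, 87, 15, 539] [0.6169 0.14   0.22  ] [0.6505 0.3413 0.2378] topz 0.2266
eye [248, 143, 6, 14, 83] [0.5493 0.1665 0.2255] [0.5796 0.1786 0.2391] topz 0.2337
eye [183, 144, 7, 14, 85] [0.545  0.3155 0.2208] [0.576  0.3291 0.2373] topz 0.2328
 bar y 0.0 x 0.5678 0.5675 ztop 0.224 30
 bar y 0.03 x 0.5665 0.5666 ztop 0.2225 39
 bar y 0.06 x 0.5663 0.5651 ztop 0.2241 38
 bar y 0.09 x 0.5645 0.5641 ztop 0.2244 35
 bar y 0.12 x 0.5636 0.5637 ztop 0.2237 35
 bar y 0.135 x 0.5636 0.5635 ztop 0.2236 35
 tip y 0.1673
side
eye [245, 157, 16, 15, 113] [0.5438 0.1407 0.2201] [0.6541 0.1825 0.2347] topz 0.227
eye [191, 159, 51, 16, 152] [0.5406 0.1966 0.2201] [0.645  0.3435 0.2337] topz 0.2235
 bar y 0.0 x 0.5634 0.5637 ztop 0.2215 22
 bar y 0.03 x 0.5665 0.5641 ztop 0.2208 22
 bar y 0.06 x 0.5598 0.5601 ztop 0.2207 21
 bar y 0.09 x 0.5648 0.5625 ztop 0.2216 24
 bar y 0.12 x 0.5601 0.5602 ztop 0.2212 23
 bar y 0.135 x 0.5596 0.5605 ztop 0.2221 21
 tip y 0.157
```

{"api": "apply_moves", "payload": {
  "linear": [
    [1.5,-10,-0.5],
    [0,-10,0],
    [0,0,0]
  ],
  "rotation": [
    [0.001,0,-0.002],
    [0,0,0],
    [0,0,0]
  ],
  "hand": [1,1,1]
}}

```text
clock: 36.77
eef_pos: [0.5701, -0.0259, 0.1767]
tool_rot: [0.004, 1.0, 0.016, 0.0]
ft_force: [-0.5, 1.0, -1.0]
finger_gap: 0.0226
```

Run:
```python
from b2 import *
b2(-.01); held()
```

```text
at [ 0.5701 -0.0259  0.1767] jaw deg 1.89 tilt [ 0.001 -0.008 -1.   ] gap 0.0226 F [-0.5  1.  -1. ] t 36.8
shift [ -0.3 -15.9  -0.1] turn [ 0.0082 -0.0003 -0.0012] rows 1 each [ -0.3 -15.9  -0.1] [ 0.0082 -0.0003 -0.0012]
(add -.008 to turn x)
widths [11.8 11.5 11.8 11.8 11.7]
x(y) [-0.0058 -0.0012] z(y) [ 0.0082 -0.0412] ymin(tip) -0.1045
axis at y-.03 [0.568  0.0044 0.2179] dir [-0.0272  0.9996  0.    ] heading 91.56 tip est [0.566  0.0789 0.2179]
```

{"api": "apply_moves", "payload": {
  "linear": [
    [0,-15,0],
    [0,-15,0],
    [0,-15,0],
    [0,0,0]
  ],
  "rotation": [
    [0,0,-0.002],
    [0,0,0],
    [0,0,0],
    [0,0,0]
  ],
  "hand": [1,1,1,1]
}}

```text
clock: 37.15
eef_pos: [0.5685, 0.0194, 0.1766]
tool_rot: [0.005, 1.0, 0.017, 0.001]
ft_force: [0.3, 0.5, -1.3]
finger_gap: 0.0225
```

Run:
```python
from b2 import *
b2(.06); held()
```

```text
at [0.5685 0.0194 0.1766] jaw deg 1.95 tilt [ 0.001 -0.009 -1.   ] gap 0.0225 F [ 0.3  0.5 -1.3] t 37.1
shift [  0.9 -40.6  -0.5] turn [ 0.0092 -0.0008 -0.0001] rows 2 each [  0.4 -20.3  -0.3] [ 0.0046 -0.0004 -0.0001]
(add -.008 to turn x)
widths [11.8 11.4 11.8 11.9 11.8]
x(y) [-0.0056 -0.0012] z(y) [ 0.0093 -0.0411] ymin(tip) -0.1042
axis at y-.03 [0.5664 0.0497 0.2177] dir [-2.850e-02  9.996e-01  1.000e-04] heading 91.63 tip est [0.5642 0.124  0.2177]
```

{"api": "apply_moves", "payload": {
  "linear": [
    [1,-15,0],
    [0,-15,0],
    [0,-15,0],
    [0,-15,0],
    [0,0,0]
  ],
  "rotation": [
    [0.001,0,-0.002],
    [0,0,-0.001],
    [0,0,0],
    [0,0,0],
    [0,0,0]
  ],
  "hand": [1,1,1,1,1]
}}

```text
clock: 37.62
eef_pos: [0.5678, 0.0756, 0.1766]
tool_rot: [0.005, 1.0, 0.015, 0.001]
ft_force: [0.3, 0.3, -1.5]
finger_gap: 0.0223
```

Run:
```python
from b2 import *
b2(.12); seg(.561)
```

```text
at [0.5678 0.0756 0.1766] jaw deg 1.74 tilt [ 0.002 -0.01  -1.   ] gap 0.0223 F [ 0.3  0.3 -1.5] t 37.6
shift [ -0.  -44.4  -0.6] turn [ 0.0103 -0.002  -0.0038] rows 2 each [ -0.  -22.2  -0.3] [ 0.0051 -0.001  -0.0019]
(add -.008 to turn x)
0.2 0.5642 0.2237 30
0.22 0.5645 0.2236 32
0.24 0.5626 0.2229 25
0.26 0.5621 0.2246 24
0.28 0.5618 0.223 8
0.3 0.5659 0.212 1
```

{"api": "apply_moves", "payload": {
  "linear": [
    [0,-12,0],
    [0,-12,0],
    [0,-6,0],
    [0,0,0]
  ],
  "rotation": [
    [0.002,0,-0.006],
    [0,0,-0.002],
    [0,0,0],
    [0,0,0]
  ],
  "hand": [1,1,1,1]
}}

```text
clock: 38.0
eef_pos: [0.5672, 0.1026, 0.1767]
tool_rot: [0.005, 1.0, 0.017, 0.001]
ft_force: [0.8, 0.1, -1.4]
finger_gap: 0.0226
```

Run:
```python
from b2 import *
b2(.14); seg(.561)
```

```text
at [0.5672 0.1026 0.1767] jaw deg 1.92 tilt [ 0.003 -0.01  -1.   ] gap 0.0226 F [ 0.8  0.1 -1.4] t 38.0
shift [ -0.3 -37.4  -0.4] turn [ 0.0097 -0.0026 -0.0007] rows 2 each [ -0.2 -18.7  -0.2] [ 0.0049 -0.0013 -0.0004]
(add -.008 to turn x)
0.2 0.563 0.2254 31
0.22 0.563 0.2247 25
0.24 0.5624 0.2236 25
0.26 0.5622 0.2243 25
0.28 0.5618 0.2244 25
0.3 0.5619 0.2229 21
```

{"api": "apply_moves", "payload": {
  "linear": [
    [0,-7,0],
    [0,-7,0],
    [0,-6,0],
    [0,0,0]
  ],
  "rotation": [
    [0.002,0,-0.003],
    [0,0,-0.002],
    [0,0,0],
    [0,0,0]
  ],
  "hand": [1,1,1,1]
}}

```text
clock: 38.38
eef_pos: [0.5665, 0.1227, 0.1766]
tool_rot: [0.004, 1.0, 0.018, 0.001]
ft_force: [0.1, 0.7, -1.4]
finger_gap: 0.0224
```

{"api": "apply_moves", "payload": {
  "linear": [
    [0,-7,0],
    [0,-6,0],
    [0,-6,0],
    [0,0,0]
  ],
  "rotation": [
    [0.001,0,-0.001],
    [0,0,0],
    [0,0,0],
    [0,0,0]
  ],
  "hand": [1,1,1,1]
}}

```text
clock: 38.72
eef_pos: [0.5661, 0.1393, 0.1766]
tool_rot: [0.006, 1.0, 0.017, 0.001]
ft_force: [-0.4, -0.1, -1.4]
finger_gap: 0.0222
```

Run:
```python
from b2 import *
b2(.145)
im,d,c=snap('top'); W=cloud(d,c)
m=(d>0)&(abs(W[...,0]-.56)<.012)&(W[...,1]>.325)&(W[...,1]<.38)&(W[...,2]>.2); print('beyond',m.sum(),W[m][:,1].max(initial=0))
```

```text
at [0.5661 0.1393 0.1766] jaw deg 2.0 tilt [ 0.003 -0.012 -1.   ] gap 0.0222 F [-0.4 -0.1 -1.4] t 38.7
shift [-1.3 -5.8 -0.2] turn [ 0.0122 -0.0025  0.0007] rows 1 each [-1.3 -5.8 -0.2] [ 0.0122 -0.0025  0.0007]
(add -.008 to turn x)
beyond 38 0.34004417569942086
```

Reached the expected stop; push a little more, then release and lift.

{"api": "apply_moves", "payload": {
  "linear": [
    [0,-5,0],
    [0,-6,0],
    [0,-6,0],
    [0,0,0]
  ],
  "rotation": [
    [0,0,0],
    [0,0,0],
    [0,0,0],
    [0,0,0]
  ],
  "hand": [1,1,1,1]
}}

```text
clock: 39.1
eef_pos: [0.5659, 0.1379, 0.1768]
tool_rot: [0.016, 1.0, 0.01, -0.0]
ft_force: [-1.5, 2.8, 1.3]
finger_gap: 0.0225
```

{"api": "apply_moves", "payload": {
  "linear": [
    [0,0,0],
    [0,0,0],
    [0,0,0],
    [0,1,-10],
    [0,0,-20],
    [0,0,-30],
    [0,0,-30],
    [0,0,-30],
    [0,0,-20],
    [0,0,0]
  ],
  "rotation": [
    [0,0,0],
    [0,0,0],
    [0,0,0],
    [0.006,0,0],
    [0.006,0,0],
    [0,0,0],
    [0,0,0],
    [0,0,0],
    [0,0,0],
    [0,0,0]
  ],
  "hand": [0.2,0.2,0.2,0.2,0.2,0.2,0.2,0.2,0.2,0.2]
}}

```text
clock: 39.93
eef_pos: [0.5646, 0.1435, 0.3266]
tool_rot: [0.007, 1.0, 0.012, 0.0]
ft_force: [0.5, -0.4, -0.5]
finger_gap: 0.034
```

Run:
```python
from b2 import *
b2(.145)
im,d,c=snap('wrist','w13'); W=cloud(d,c)
for x in (.565,.637):
    u,v=pix(np.array([x,.165,.228]),c).astype(int); print(x,u,v)
    for r in range(v-8,v+9,2): print(r,W[r,u].round(4),im[r,u])
im2,d,c=snap('top'); W=cloud(d,c)
for x in (.56,.632):
    m=(d>0)&(abs(W[...,0]-x)<.012)&(W[...,1]>.325)&(W[...,1]<.38)&(W[...,2]>.2); print('beyond',x,W[m][:,1].max(initial=0))
tips('top',['glue_bottle'],c)
m=(abs(W[...,2]-.207)<.006)&(W[...,0]>.53)&(W[...,0]<.66)
for a,b in ((.19,.22),(.28,.31)):
    P=W[m&(W[...,1]>a)&(W[...,1]<b)]; print('panel',P.min(0).round(3),P.max(0).round(3))
cv2.imwrite('pics/f.png',cv2.resize(np.hstack([im,im2])[...,::-1],(800,300)))
```

```text
at [0.5646 0.1435 0.3266] jaw deg 1.35 tilt [ 0.    -0.014 -1.   ] gap 0.034 F [ 0.5 -0.4 -0.5] t 39.9
shift [-1.000e-01 -3.600e+00  1.499e+02] turn [ 0.0138  0.     -0.0106] rows 5 each [-0.  -0.7 30. ] [ 0.0028  0.     -0.0021]
(add -.008 to turn x)
0.565 285 173
165 [0.5643 0.1724 0.2337] [125 128 128]
167 [0.5644 0.1708 0.233 ] [124 127 127]
169 [0.5644 0.1694 0.234 ] [125 127 127]
171 [0.5644 0.1679 0.234 ] [120 118 112]
173 [0.5646 0.1648 0.2247] [100  78  57]
175 [0.5646 0.1637 0.2276] [98 70 46]
177 [0.5646 0.162  0.2269] [102  73  48]
179 [0.5646 0.1606 0.2274] [103  73  49]
181 [0.5647 0.1593 0.2289] [103  74  49]
0.637 379 175
167 [0.6342 0.1725 0.234 ] [252 253 253]
169 [0.6345 0.1709 0.2333] [251 252 252]
171 [0.6346 0.1694 0.2335] [239 231 218]
173 [0.637  0.1665 0.2249] [181  75  64]
175 [0.6364 0.1654 0.228 ] [220  61  55]
177 [0.6368 0.1637 0.2271] [236  69  61]
179 [0.6367 0.1623 0.2277] [240  71  63]
181 [0.637  0.1607 0.2273] [239  70  62]
183 [0.6374 0.1589 0.2265] [239  71  63]
beyond 0.56 0.3396503777432683
beyond 0.632 0.34111356707805734
top glue_bottle [(0.76, [0.2564, 0.3186, -0.0032]), (0.62, [0.6313, 0.3232, 0.2199])]Traceback (most recent call last):
  File "<stdin>", line 13, in <module>
    return umr_minimum(a, axis, None, out, keepdims, initial, where)
ValueError: zero-size array to reduction operation minimum which has no identity
```

{"api": "apply_moves", "payload": {
  "linear": [
    [0,15,0],
    [0,28,0],
    [0,28,0],
    [0,28,0],
    [0,20,0],
    [0,0,0],
    [0,0,0]
  ],
  "rotation": [
    [0.007,0,0],
    [0.007,0,0],
    [0,0,0],
    [0,0,0],
    [0,0,0],
    [0,0,0],
    [0,0,0]
  ],
  "hand": [0.2,0.2,0.2,0.2,0.2,0.2,0.2]
}}

```text
clock: 40.67
eef_pos: [0.5609, 0.0181, 0.3136]
tool_rot: [0.002, 1.0, 0.013, -0.009]
ft_force: [-0.4, 0.4, -0.1]
finger_gap: 0.034
```

Run:
```python
from b2 import *
b2(.145)
im,d,c=snap('wrist','w14'); W=cloud(d,c)
u,v=pix(np.array([.60,.165,.228]),c).astype(int); print(u,v)
for x in (.5645,.637):
    u1,v1=pix(np.array([x,.165,.228]),c).astype(int)
    print(x,[(W[r,u1][1:].round(4).tolist()) for r in range(v1-8,v1+7)])
    m=(d>0)&(abs(W[...,0]-x)<.008)&(abs(W[...,2]-.2285)<.004)&(W[...,1]<.168); print('grip y max',W[m][:,1].max().round(4),W[m][:,1].min().round(4))
im2,d,c=snap('top'); W=cloud(d,c)
for x in (.56,.632):
    m=(d>0)&(abs(W[...,0]-x)<.012)&(W[...,1]>.325)&(W[...,1]<.38)&(W[...,2]>.2); print('beyond',x,W[m][:,1].max(initial=0))
for a,b in ((.19,.22),(.28,.31)):
    P=W[(abs(W[...,2]-.207)<.006)&(W[...,0]>.53)&(W[...,0]<.66)&(W[...,1]>a)&(W[...,1]<b)]
    if len(P): print('panel',P.min(0).round(3),P.max(0).round(3))
v=max(v,75); A=cv2.resize(im[v-75:v+75,max(u-100,0):u+100],(400,300)); B=cv2.resize(im2,(400,300))
cv2.imwrite('pics/f.png',np.hstack([A,B])[...,::-1])
```

```text
at [0.5609 0.0181 0.3136] jaw deg 1.52 tilt [-0.018 -0.003 -1.   ] gap 0.034 F [-0.4  0.4 -0.1] t 40.7
shift [  12.9 -127.1  136.3] turn [ 0.0028  0.0179 -0.0077] rows 6 each [  2.1 -21.2  22.7] [ 0.0005  0.003  -0.0013]
(add -.008 to turn x)
354 -15
0.5645 [[0.0298, 0.4289], [0.029, 0.4283], [0.0292, 0.4288], [0.0304, 0.4304], [0.0295, 0.4296], [0.0301, 0.4306], [0.0302, 0.431], [0.029, 0.43], [0.0298, 0.4311], [0.0303, 0.4318], [0.0311, 0.4329], [0.0296, 0.4316], [0.0305, 0.4329], [0.0298, 0.4324], [0.031, 0.4339]]
grip y max 0.156 0.1025
0.637 [[-0.1613, 0.2161], [-0.1621, 0.2164], [-0.1643, 0.2152], [-0.1655, 0.2152], [-0.1651, 0.2168], [-0.1672, 0.2157], [-0.1674, 0.2167], [0.0873, 0.4922], [-0.1697, 0.2166], [-0.1715, 0.2158], [-0.1724, 0.216], [-0.1729, 0.2167], [-0.1752, 0.2154], [-0.176, 0.2158], [-0.1766, 0.2163]]
grip y max 0.1577 0.1042
beyond 0.56 0.33896187763495733
beyond 0.632 0.34180280114122147
panel [0.551 0.194 0.201] [0.651 0.214 0.212]
panel [0.551 0.286 0.201] [0.65  0.307 0.213]
```

View pics/f.png

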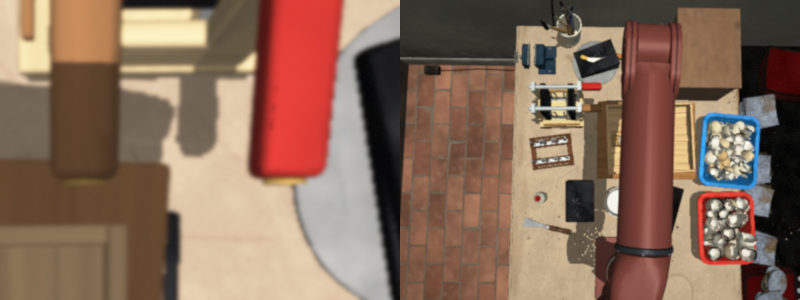

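```bash
python3 -c "
from h import *
print(finish_job())"
```

```text
the job is handed in; nothing more can be done
None
```

The job is handed in: both panels are in the carrier and both keeper bars are through their eyes. No verdict was reported.

- **Panels:** Only two panels were on the rack, and it is now empty. They stand in slot_2 and slot_0, tops at about 207 mm as expected; slot_1 is empty.
- **Bars:** The red-grip bar is through the far pair of eyes, and the light-brown one (knocked aside before I reached it) is through the near pair. Each was pushed in from the right until the arm stopped advancing.
- **Last checks:** Both bars lie over the panels, with their tips beyond the left eyes. The glue bottle was detected where it started (within about 5 mm), and the gripper is clear of everything. The run took about 41 s of the 210 s.

**Checks that failed or disagreed:**
- The real fingertips sit about 39 mm short of the reported TCP. My first panel grasp therefore closed on air just above the panel. It touched nothing harmful, and I corrected for it afterwards.
- The shoulder contact is not confirmed to the millimetre. The wrist camera leaves room for a gap of about 1 mm at each eye, and the top camera read both bar tips about 4 mm short. I put that down to its coarse pixels and the rounded tips.
- My last wrist view missed the eyes, so the final gap check came from the rear ends of the grips.

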